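Fit the lamp cartridge and hold the lamp-house cover ready for its screws

TASK

Slide the lamp cartridge, foot first, fully home into the socket inside the open microscope lamp house and let go of it. Then take the cover plate by its fin and hold it level, hovering about 15 mm above the lamp house's rim without touching it, turned so that its three holes stand exactly over the three threaded holes, ready for a colleague to start the screws. Finish while still holding the cover still there, and leave the other things on the bench alone.

Things in the scene. Friction and masses are not known exactly. Their poses are not given: they have to be found in the camera images.
- housing: (All sizes here in mm.) White lamp house of a microscope, fixed to the bench: a box open at the top, outer 160 (its x) x 124 (its y) x 92 tall, walls 18 thick, so the opening is 124 x 88. A black round nose (diameter 52, axis 45 above the bench) sticks out 20 from its +x end. Inside, 52 above the bench (40 below the rim), is a flat metal deck with one vertical round socket at its centre. Origin: centre of the underside; z up.
- socket (a point): Centre of the socket's mouth, at deck level, 40 below the rim. Socket: bore diameter 32.5, 44 deep, flat closed bottom (8 above the bench), mouth with a 2 chamfer.
- thread0 (a point): Top centre of the single threaded hole (brass insert, outer diameter 11, bore 5.6) in the flat rim of the lamp house, at housing (70, 0, 92): middle of the end with the nose. Axes as the housing.
- thread1 (a point): Threaded hole at housing (-70, 52, 92): a corner of the other end.
- thread2 (a point): Threaded hole at housing (-70, -52, 92): the other corner of that end.
- cover: Loose aluminium cover plate of the lamp house (sizes in mm), 160 (its x) x 124 (its y) x 5 thick, about 0.3 kg, lying flat on the bench with its fin up. A solid grip fin stands at the middle of its top: 56 long (along x), 12 thick (along y), 38 tall, so from 5 to 43 above the plate's underside. Three plain through holes of diameter 9 match the threaded holes. Origin: centre of the underside; z up out of the fin. Starts within about 1 rad of the housing's heading.
- cover_hole0 (a point): Underside centre of the cover's single hole, at cover (70, 0, 0); belongs over thread0.
- cover_hole1 (a point): Cover hole at (-70, 52, 0); belongs over thread1.
- cover_hole2 (a point): Cover hole at (-70, -52, 0); belongs over thread2.
- cartridge: Loose lamp cartridge standing upright on the bench, about 0.1 kg (sizes in mm): aluminium barrel of diameter 30, 44 tall, foot edge chamfered 3, with a black upright stem of diameter 14, 32 tall on its top (76 in all). Round, so its yaw means nothing. Fully home in the socket its foot is on the socket's bottom, its shoulder is level with the deck and the stem's top is 8 below the rim. Origin: centre of the foot; z up along the stem.
- barrel: Plain steel lens barrel, diameter 42, 52 tall, no stem; bystander. Sizes in mm; origin: centre of the underside.
- dish: Shallow white open dish, diameter 70, 16 tall; bystander. Sizes in mm; origin: centre of the underside.
- oil: Small amber bottle, diameter 30, 62 tall; bystander. Sizes in mm; origin: centre of the underside.
- jar: Pale screw-top jar, diameter 64, 85 tall; bystander. Sizes in mm; origin: centre of the underside.
- slidebox: Cardboard box 85 x 60 x 45; bystander. Sizes in mm; origin: centre of the underside.
- blank: Bare aluminium plate 90 x 60 x 4, no holes, no fin; bystander. Sizes in mm; origin: centre of the underside.
- driver: Screwdriver lying on the bench; bystander. Origin at its underside, handle towards -x of its own frame.
Mind the look-alikes: they are no part of the job. What is meant by the cover is not purple, and is the larger of those in its own colour. Leave any red look-alike of the cartridge alone.

How it is judged:
By the outcome, as a careful person would: the job done as asked, in the order asked, and still so for the second after the job is handed in, while the arm keeps its last pose, push and grip.
It also fails if it takes over 64 s, if anything falls off the work surface, if the arm or the gripper's body presses on something with over 40 N, if the wrist force passes 120 N, or if a joint passes its speed limit or range.

ROBOT

A 6-joint arm with a two-finger parallel gripper is mounted at the origin on the work surface. World frame = base frame: x ahead of the robot, y to its left, z up, the work surface at z = 0. Lengths are in mm, angles in rad, forces in N, time in s.
With the tool pointing down it reaches from about 350 to 875 mm from the base axis. Payload 4.2 kg.
Tool frame: the origin (TCP) lies at the very end of the fingers, on their centre line; the grasp point (between the pads) lies 19 mm behind it; x points along the fingers, y is the direction in which the jaws open and shut, and the axes are right-handed (so a half turn about x gives the same grasp; the last joint's range is limited). The gripper opens to 87 mm and grips with 3 to 60 N. Pads are 19 mm wide; open, the fingers measure 117 mm over their backs; the gripper's body (75 mm by 190 mm) begins 51 mm behind the grasp point.
Start: joints at [-1.08, 0.385, 0.008, 0, -1.194, -0.259], TCP at [143.599, -608.259, 188.15] pointing down, gripper open.
Joint ranges: [-3.14, 3.14], [-1.21, 2.06], [-1.07, 1.41], [-3.16, 2.05], [-2.99, -0.16], [-3.1, 3.1]. Speed limits (rad/s): [2.79, 2.79, 3.14, 3.14, 3.14, 3.14].

INTERFACE

Orientations are given as a rotation vector (axis times angle).
In Python, from cell import bot gives the robot as it stands. The module is installed in compiled form; this text tells all that it offers.
- The arm moves only by the tool carry_out, never from a script. Its arguments are lists of equal length, an entry for each row: "offset": the shift along the tool's x, y, z in units of 30 mm (1.0 is 30 mm), a list of three; "rotation": the turn, a rotation vector about the tool's x, y, z in units of 5 degrees (1.0 is 5 degrees), a list of three; "fingers": the opening, from 0 (shut) to 1 (fully open). A call has 1 to 5 rows; each row is the pose to reach, as a shift and turn from the pose commanded when the call began, along the tool's axes at that moment; what a row does not reach only later rows make up. A row lasts 1/12 s, in which the tool goes at most 41.7 mm and 7.16 degrees, less where a joint would pass 70% of its speed; a pose out of reach is approached as far as the arm can. A call with a gripper value outside its range is refused whole. The fingers move at their own pace and stop on an object; "grip_force" is the grip in N (left out, the last holds). Time passes only in rows, so rows that repeat a pose let the fingers close. It gives the time, the measured TCP pose, the force and the opening at its end, in the units of the state.
- bot.observe(): the state, without advancing time (a new reading comes with each control period).
- bot.read_camera(name): name is "side" or "top"; returns a dict with "pixels" (400x640x3 uint8, red, green, blue), "intrinsics" (3x3 intrinsics, pixels), "k1" (the pictures are not rectified: a ray, as slopes to the right and down, at radius r is drawn at 1 + k1 r^2 times it, then the intrinsics apply), "world_from_camera" (4x4, takes a point from camera to world coordinates). Camera axes: x right, y down, z forward; pixel columns grow to the right and rows downward; lengths in mm; the calibration is good to about 2 mm. A picture is of the moment at which its call begins. There is no depth.
- bot.job_done(): hands the job in, once; it reports no verdict.
The state is a dict: "time_s": time; "joint_positions": joint angles; "joint_velocities": joint speeds; "effort": joint torques, N m; "tcp_pos": TCP position; "eef_rot": TCP orientation; "contact_force": force on the tool from outside, world axes, zero at the start; "moment": the same for the moment, N m; "gripper_width": opening from 0.0 (shut) to 1.0 (fully open).
Only numpy, scipy, OpenCV 4.12 (cv2) and the standard library are available. Lean on these libraries where they do the work, as an engineer would, in place of code of your own. Each camera call takes 0.05 s, during which the arm holds its last target.

## Working session

There is one attempt and no reset: what is moved stays moved. The work goes in short steps, Python scripts to look and compute and a tool call to move; the robot and the scene stay as the last step left them, time stands still between calls to the robot, and variables do not carry over. Pictures are saved under pics/ and viewed, and the job is handed in when it is done.

Besides the shell and the picture viewer there is one more tool, called after "Request:" as a command line: name --argument value ..., lists and objects as JSON in quotes. carry_out: Moves the arm, as the interface text tells. Its arguments: {"type":"object","properties":{"offset":{"type":"array","items":{"type":"array","items":{"type":"number"}}},"rotation":{"type":"array","items":{"type":"array","items":{"type":"number"}}},"fingers":{"type":"array","items":{"type":"number"}},"grip_force":{"type":"number"}},"required":["offset","rotation","fingers"]}

```bash
mkdir -p pics; ls; python3 - <<'E'
from cell import bot
import cv2,numpy as np,pickle
print(bot.observe())
for n in("side","top"):
    c=bot.read_camera(n); cv2.imwrite(f"pics/{n}0.png",c["pixels"][:,:,::-1]); pickle.dump(c,open(f"{n}0.pkl","wb"))
    print(n,c["intrinsics"],c["k1"],c["world_from_camera"].round(4) if hasattr(c["world_from_camera"],'round') else c["world_from_camera"])
E
```

```text
pics
{'time_s': 0.0, 'joint_positions': array([-1.08040131e+00,  3.85541408e-01,  6.62341185e-03, -5.12812901e-04,
       -1.19402277e+00, -2.58574505e-01]), 'joint_velocities': array([ 0.0001783 ,  0.0010359 , -0.00082296,  0.00142858,  0.0006275 ,
       -0.00066842]), 'effort': array([ 7.09834021e-04, -3.90664458e+01,  1.87398505e+01,  4.21951488e+00,
        1.10676588e-02, -2.00361851e-04]), 'tcp_pos': array([ 143.43542785, -607.60959093,  187.06585433]), 'eef_rot': array([-0.18015014,  1.56347617,  0.18356546]), 'contact_force': array([-0.34794258, -0.56620189, -0.03821403]), 'moment': array([-0.01552826,  0.03613516, -0.01522671]), 'gripper_width': 0.9977104269645454}
side [[382.89554667   0.         323.36815736]
 [  0.         382.89554667 194.7743273 ]
 [  0.           0.           1.        ]] -0.04794409789775658 [[-9.435000e-01 -2.331000e-01  2.354000e-01  2.367055e+02]
 [-3.312000e-01  6.790000e-01 -6.552000e-01  6.961628e+02]
 [-7.100000e-03 -6.961000e-01 -7.179000e-01  8.621161e+02]
 [ 0.000000e+00  0.000000e+00  0.000000e+00  1.000000e+00]]
top [[487.34465742   0.         326.61566856]
 [  0.         487.34465742 204.37792832]
 [  0.           0.           1.        ]] 0.016984551759472413 [[ 1.660000e-02 -9.918000e-01  1.267000e-01  3.109571e+02]
 [-9.999000e-01 -1.600000e-02  5.900000e-03  7.549500e+00]
 [-3.800000e-03 -1.268000e-01 -9.919000e-01  1.343387e+03]
 [ 0.000000e+00  0.000000e+00  0.000000e+00  1.000000e+00]]
```

View pics/side0.png

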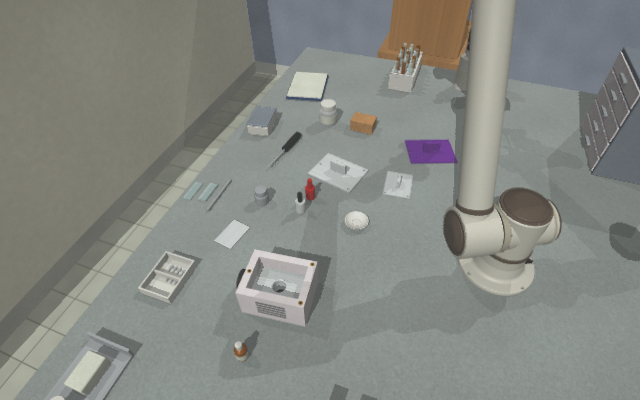

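View pics/top0.png

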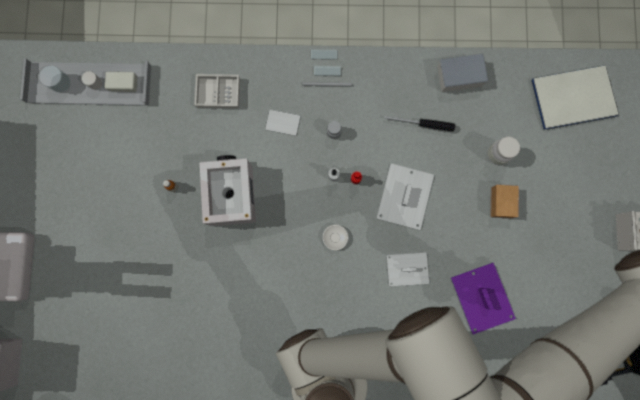

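Top view. Cartridge candidates: grey with black stem (334,174), red (357,178), plain steel lens barrel (334,130), and amber oil bottle (168,185). Cover candidates: large silver (406,196), small silver (408,269), purple (483,298), and the bare blank (283,123). I choose the cartridge at (334,174) and the cover at (406,196), and check both in a crop.

```bash
cat > h.py <<'E'
import numpy as np,cv2,pickle
def ray(c,uv):
    K=np.array(c["intrinsics"]);T=np.array(c["world_from_camera"])
    d=np.array([(uv[0]-K[0,2])/K[0,0],(uv[1]-K[1,2])/K[1,1]]); s=d.copy()
    for _ in range(20): s=d/(1+c["k1"]*(s@s))
    return T[:3,3],T[:3,:3]@np.array([s[0],s[1],1])
def onz(c,uv,z):
    o,d=ray(c,uv); return o+d*(z-o[2])/d[2]
def proj(c,p):
    K=np.array(c["intrinsics"]);T=np.array(c["world_from_camera"])
    q=T[:3,:3].T@(np.array(p,float)-T[:3,3]); s=q[:2]/q[2]; s=s*(1+c["k1"]*(s@s))
    return np.array([K[0,0]*s[0]+K[0,2],K[1,1]*s[1]+K[1,2]])
def tri(c1,u1,c2,u2):
    o1,d1=ray(c1,u1);o2,d2=ray(c2,u2)
    A=np.stack([d1,-d2],1);t=np.linalg.lstsq(A,o2-o1,rcond=None)[0]
    a=o1+t[0]*d1;b=o2+t[1]*d2
    return (a+b)/2,np.linalg.norm(a-b)
def crop(c,x,y,w,h,f,name):
    im=c["pixels"][y:y+h,x:x+w,::-1]
    cv2.imwrite(name,cv2.resize(im,None,fx=f,fy=f,interpolation=cv2.INTER_CUBIC))
E
python3 - <<'E'
from h import *
t=pickle.load(open("top0.pkl","rb"));s=pickle.load(open("side0.pkl","rb"))
crop(t,310,110,135,120,5,"pics/c1.png")
crop(t,190,145,75,90,6,"pics/c2.png")
crop(s,230,240,100,90,6,"pics/c3.png")
crop(s,240,145,140,85,5,"pics/c4.png")
E
```

```text
(no output)
```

View pics/c1.png

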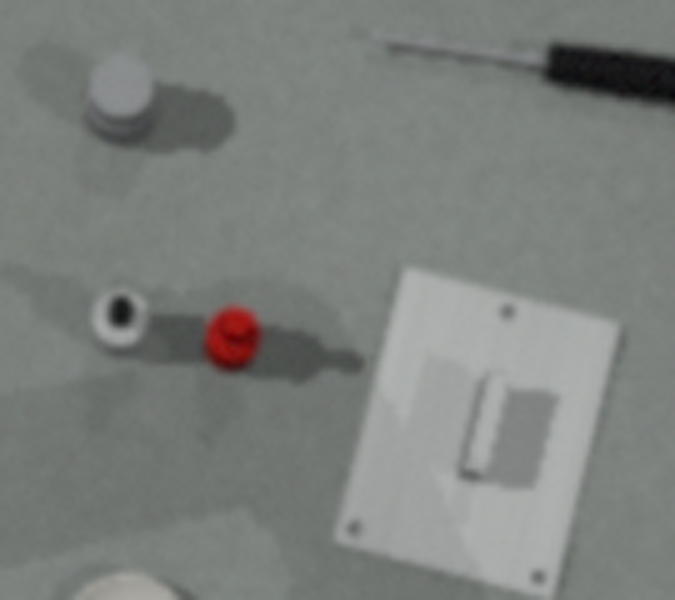

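View pics/c2.png

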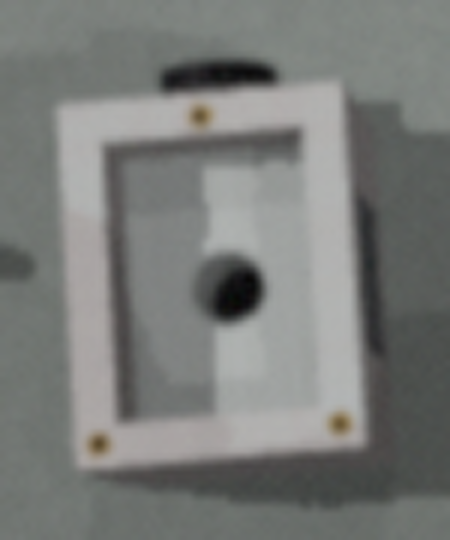

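View pics/c3.png

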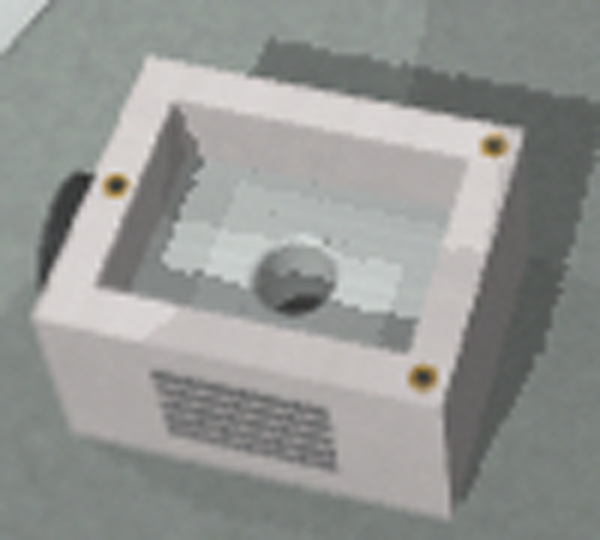

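View pics/c4.png

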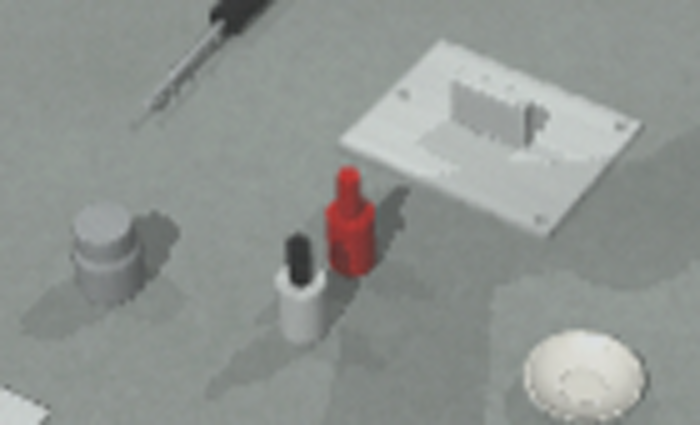

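The crops confirm the choices: the cartridge with its black stem is at top (334,173), the red twin is beside it at (357,178), and the big silver plate with three holes and a fin is at (406,196). Next I measure with masks.

```bash
cat > meas.py <<'E'
from h import *
def cents(mask,x,y,w,h,mn=3):
    m=np.zeros_like(mask);m[y:y+h,x:x+w]=mask[y:y+h,x:x+w]
    n,l,st,ce=cv2.connectedComponentsWithStats(m.astype(np.uint8),connectivity=8)
    return [(ce[i].round(2),st[i,4]) for i in range(1,n) if st[i,4]>=mn]
def gold(c,x,y,w,h):
    hsv=cv2.cvtColor(c["pixels"],cv2.COLOR_RGB2HSV)
    m=(hsv[...,0]>10)&(hsv[...,0]<35)&(hsv[...,1]>70)
    m=cv2.morphologyEx(m.astype(np.uint8),cv2.MORPH_CLOSE,np.ones((3,3),np.uint8))
    return cents(m,x,y,w,h)
E
python3 - <<'E'
from meas import *
t=pickle.load(open("top0.pkl","rb"));s=pickle.load(open("side0.pkl","rb"))
print("gold t",gold(t,195,145,70,90)); print("gold s",gold(s,230,240,100,75))
g=cv2.cvtColor(t["pixels"],cv2.COLOR_RGB2GRAY)
for thr in(90,115): print("coverholes",thr,[ (a,b) for a,b in cents(g<thr,385,166,48,60)])
gs=cv2.cvtColor(s["pixels"],cv2.COLOR_RGB2GRAY)
print("stem t",cents(g<60,325,164,20,20)); print("stem s",cents(gs<70,292,188,16,30))
for nm,G,(x,y,w,h) in(("t",g,(325,164,22,20)),("s",gs,(292,188,16,30))):
    print(nm);print(G[y:y+h,x:x+w])
def hist(z,d): pass
# red extents
E
```

```text
gold t [(array([223.  , 163.71]), np.int32(7)), (array([246.29, 215.  ]), np.int32(7)), (array([206. , 218.5]), np.int32(6))]
gold s [(array([311.8 , 263.73]), np.int32(15)), (array([248.71, 270.5 ]), np.int32(14)), (array([300.12, 302.41]), np.int32(17))]
coverholes 90 []
coverholes 115 [(array([403.5, 204.5]), np.int32(6)), (array([422.8, 223. ]), np.int32(5)), (array([389.77, 223.94]), np.int32(31))]
stem t [(array([333.85, 172.  ]), np.int32(13))]
stem s [(array([299.45, 196.88]), np.int32(33)), (array([306.6, 195.2]), np.int32(5))]
t
[[123 127 126 125 124 124 125 124 124 125 127 125 126 126 127 128 127 128
  127 126 126 127]
 [122 123 127 124 125 125 125 123 120 120 123 124 124 129 129 128 129 127
  126 125 127 129]
 [119 123 125 126 127 125 124 119 117 120 120 120 123 125 129 129 126 125
  124 126 128 128]
 [117 118 122 124 125 128 126 124 126 129 127 123 122 121 123 124 120 118
  121 125 131 129]
 [117 115 117 119 126 132 135 132 128 131 130 132 127 120 117 116 114 114
  116 119 123 127]
 [114 113 114 119 129 141 141 117  93  85 104 136 144 130 117 111 112 113
  116 117 120 12
[... 2618 characters left out ...]
 151 144 131 116 107 108 107]
 [134 136 134 135 153 159 161 160 158 151 145 132 117 107 107 113]
 [135 134 135 143 152 159 162 159 156 150 145 131 116 106 106 130]
 [143 144 139 137 150 159 162 160 156 152 143 131 116 107 130 134]
 [144 137 134 135 145 160 161 158 158 148 144 131 117 109 139 133]
 [140 134 135 135 137 153 160 158 157 150 142 130 111 129 135 136]
 [132 131 132 132 133 137 144 150 143 137 125 130 131 138 140 139]
 [129 130 132 131 132 135 134 131 129 126 121 134 138 138 141 139]
 [131 130 133 131 132 134 134 132 130 133 135 138 137 138 140 139]
 [131 131 133 131 133 131 134 135 140 143 142 138 138 138 138 138]
 [131 130 131 132 132 132 143 142 147 146 147 146 146 144 137 129]]
```

```bash
cat >> meas.py <<'E'
def wc(G,u,v,r,bg,sign=-1,thr=8):
    "weighted centroid of darkness(sign -1)/brightness rel bg"
    u0,v0=int(round(u)),int(round(v))
    ys,xs=np.mgrid[v0-r:v0+r+1,u0-r:u0+r+1]
    w=sign*(G[v0-r:v0+r+1,u0-r:u0+r+1].astype(float)-bg); w=np.where(w>thr,w,0)
    return np.array([(w*xs).sum(),(w*ys).sum()])/w.sum()
def satc(c,u,v,r=3):
    p=c["pixels"].astype(float); S=p[...,0]-p[...,2]
    u0,v0=int(round(u)),int(round(v)); S0=np.median(S[v0-6:v0+7,u0-6:u0+7])
    return wc(S,u,v,r,S0,+1,10)
def fit(model,pts):
    "2D rigid fit model->pts"
    a=model-model.mean(0);b=pts-pts.mean(0)
    th=np.arctan2((a[:,0]*b[:,1]-a[:,1]*b[:,0]).sum(),(a*b).sum())
    R=np.array([[np.cos(th),-np.sin(th)],[np.sin(th),np.cos(th)]])
    t=pts.mean(0)-R@model.mean(0); return t,th,(pts-(model@R.T+t))
M=np.array([[70,0],[-70,52],[-70,-52.]])
E
python3 - <<'E'
from meas import *
np.set_printoptions(precision=2,suppress=True)
t=pickle.load(open("top0.pkl","rb"));s=pickle.load(open("side0.pkl","rb"))
g=cv2.cvtColor(t["pixels"],cv2.COLOR_RGB2GRAY);gs=cv2.cvtColor(s["pixels"],cv2.COLOR_RGB2GRAY)
tu=[(223,163.7),(206,218.5),(246.3,215)];su=[(248.7,270.5),(300.1,302.4),(311.8,263.7)]
tg=[satc(t,*u) for u in tu]; sg=[satc(s,*u) for u in su]
print("tg",tg,"sg",sg)
P=np.array([onz(t,u,92)[:2] for u in tg]);Q=np.array([onz(s,u,92)[:2] for u in sg])
print("housing top",fit(M,P));print("housing side",fit(M,Q))
print("tri",[tri(t,a,s,b) for a,b in zip(tg,sg)])
print("nominal order check: +y thread is image-left")
# cover holes: thread0 crop (507,312), (354,528),(538,577) f5 off 310,110
cu=[(310+507/5-.4,110+312/5-.4),(310+354/5-.4,110+528/5-.4),(310+538/5-.4,110+577/5-.4)]
cg=[]
for u in cu:
    u0,v0=map(int,np.round(u)); bg=np.median(g[v0-4:v0+5,u0-4:u0+5]); cg.append(wc(g,*u,2,bg))
print("cg",cg)
P=np.array([onz(t,u,4)[:2] for u in cg]);print("cover top",fit(M,P))
# side: crop (404,93),(540,218)? ,(621,126)
cu=[(240+404/5-.4,145+93/5-.4),(240+540/5-.4,145+218/5-.4),(240+621/5-.4,145+126/5-.4)]
cs=[]
for u in cu:
    u0,v0=map(int,np.round(u)); bg=np.median(gs[v0-3:v0+4,u0-3:u0+4]); cs.append(wc(gs,*u,2,bg))
print("cs",cs)
P=np.array([onz(s,u,4)[:2] for u in cs]);print("cover side",P,fit(M,P))
st=wc(g,333.9,172.2,4,110); print("stem t",st,onz(t,st,70))
# side stem top centre, approx (299.4, 193.0)
print("stem side top",onz(s,(299.3,193),76), onz(s,(299.3,197),62), onz(s,(299.6,202.3),44))
# fin top in top view: crop corners
for p in [(483,372),(508,374),(463,474),(488,480)]:
    print("fin",onz(t,(310+p[0]/5-.4,110+p[1]/5-.4),43))
E
```

```text
tg [array([222.99, 163.86]), array([205.96, 218.76]), array([246.18, 215.12])] sg [array([248.73, 270.55]), array([300.01, 302.49]), array([311.82, 263.86])]
housing top (array([503.57, 280.88]), np.float64(0.1023602277505419), array([[ 0.04, -0.17],
       [-0.25,  0.  ],
       [ 0.21,  0.17]]))
housing side (array([503.5 , 278.38]), np.float64(0.10538984676734081), array([[ 0.32,  0.04],
       [-0.17,  0.12],
       [-0.15, -0.15]]))
tri [(array([572.5 , 287.2 ,  94.61]), np.float64(0.4102763822451437)), (array([427.73, 324.52,  95.36]), np.float64(0.6451578245041159)), (array([438.67, 221.45,  95.63]), np.float64(0.8378537978728017))]
nominal order check: +y thread is image-left
cg [array([411.13, 171.86]), array([380.33, 215.13]), array([417.18, 224.99])]
cover top (array([ 509.46, -201.36]), np.float64(-0.25040835425231683), array([[-0.01, -0.11],
       [-0.06,  0.36],
       [ 0.07, -0.25]]))
cs [array([319.4, 162.5]), array([348.05, 188.82]), array([364.69, 169.75])]
cover side [[ 581.54 -226.93]
 [ 452.86 -137.17]
 [ 426.37 -241.3 ]] (array([ 509.49, -207.72]), np.float64(-0.2565893427704649), array([[ 4.34, -1.45],
       [-2.12,  2.49],
       [-2.22, -1.04]]))
stem t [333.79 171.9 ] [560.85  -2.49  70.  ]
stem side top [562.31  -5.52  76.  ] [562.07  -2.95  62.  ] [560.56   0.98  44.  ]
fin [ 535.97 -198.77   43.  ]
fin [ 535.08 -212.24   43.  ]
fin [ 480.23 -187.81   43.  ]
fin [ 477.19 -201.21   43.  ]
```

```bash
cat > plan.py <<'E'
import sys,numpy as np
from scipy.spatial.transform import Rotation as Ro
from cell import bot
np.set_printoptions(precision=3,suppress=True)
def st():
    o=bot.observe(); R=Ro.from_rotvec(o["eef_rot"]).as_matrix()
    print("t",round(o["time_s"],2),"tcp",o["tcp_pos"],"yawY",np.degrees(np.arctan2(R[1,1],R[0,1])).round(2),"x",R[:,0],"F",o["contact_force"],"w",round(o["gripper_width"],3),"j",o["joint_positions"])
    return o["tcp_pos"],R
def Rd(yawdeg):
    "tool x down, tool y at yaw"
    a=np.radians(yawdeg); y=np.array([np.cos(a),np.sin(a),0]);x=np.array([0,0,-1.])
    return np.stack([x,y,np.cross(x,y)],1)
def go(target,yaw):
    p,R=st(); d=R.T@(np.array(target,float)-p)
    r=Ro.from_matrix(R.T@Rd(yaw)).as_rotvec()
    print("offset units",d/30,"rows>=",np.linalg.norm(d)/41.7,"rot units",np.degrees(r)/5,np.degrees(np.linalg.norm(r))/7.16)
if __name__=="__main__":
    a=list(map(float,sys.argv[1:]))
    go(a[:3],a[3]) if a else st()
E
python3 plan.py 561.5 -3 160 0; python3 plan.py 561.5 -3 160 180
```

```text
t 0.1 tcp [ 143.427 -607.698  187.18 ] yawY 103.27 x [-0.001  0.002 -1.   ] F [ 0.176 -0.279  0.762] w 1.0 j [-1.08   0.385  0.007 -0.    -1.194 -0.259]
offset units [ 0.936 16.418 18.19 ] rows>= 17.641536219255062 rot units [20.654 -0.021 -0.015] 14.423053338829888
t 0.1 tcp [ 143.427 -607.698  187.18 ] yawY 103.27 x [-0.001  0.002 -1.   ] F [ 0.176 -0.279  0.762] w 1.0 j [-1.08   0.385  0.007 -0.    -1.194 -0.259]
offset units [ 0.936 16.418 18.19 ] rows>= 17.641536219255062 rot units [-15.346   0.014  -0.019] 10.716626767755429
```

Request:
carry_out --offset '[[0, 0.9, 1.0], [0, 1.8, 2.0], [0, 2.7, 3.0], [0, 3.6, 4.0], [0, 4.5, 5.0]]' --rotation '[[0, 0, 0], [0, 0, 0], [0, 0, 0], [0, 0, 0], [0, 0, 0]]' --fingers '[0.6, 0.6, 0.6, 0.6, 0.6]' --grip_force 25

```text
time_s: 0.52
tcp_pos: [258.9, -440.6, 187.6]
eef_rot: [-0.181, 1.564, 0.182]
contact_force: [1.2, -0.5, 0.5]
gripper_width: 0.708
```

Request:
carry_out --offset '[[0, 0.9, 1.0], [0, 1.8, 2.0], [0, 2.7, 3.0], [0, 3.6, 4.0], [0, 4.5, 5.0]]' --rotation '[[0, 0, 0], [0, 0, 0], [0, 0, 0], [0, 0, 0], [0, 0, 0]]' --fingers '[0.6, 0.6, 0.6, 0.6, 0.6]'

```text
time_s: 0.93
tcp_pos: [374.0, -274.6, 188.1]
eef_rot: [-0.182, 1.563, 0.182]
contact_force: [1.6, 0.0, 0.3]
gripper_width: 0.598
```

```bash
python3 plan.py 561.5 -3 160 180
```

```text
t 0.93 tcp [ 373.982 -274.624  188.083] yawY 103.28 x [-0.  0. -1.] F [1.585 0.003 0.325] w 0.598 j [-0.282  0.108 -0.368 -0.    -1.095 -1.057]
offset units [0.938 7.377 8.163] rows>= 7.943816899084034 rot units [-15.345   0.002  -0.002] 10.715673605202875
```

Request:
carry_out --offset '[[0, 0.9, 1.0], [0, 1.8, 2.0], [0, 2.7, 3.0], [0, 3.6, 4.0], [0, 4.5, 5.0]]' --rotation '[[-1.4, 0, 0], [-2.8, 0, 0], [-4.2, 0, 0], [-5.6, 0, 0], [-7, 0, 0]]' --fingers '[0.6, 0.6, 0.6, 0.6, 0.6]'

```text
time_s: 1.35
tcp_pos: [489.0, -108.7, 188.1]
eef_rot: [-0.663, 1.467, 0.663]
contact_force: [-0.4, -0.5, 0.1]
gripper_width: 0.601
```

```bash
python3 plan.py 561.5 -3 160 180
```

```text
t 1.35 tcp [ 488.953 -108.719  188.054] yawY 138.65 x [-0.  0. -1.] F [-0.404 -0.533  0.105] w 0.601 j [ 0.106  0.173 -0.289 -0.    -1.109 -0.827]
offset units [0.935 0.513 4.243] rows>= 3.1474743624042723 rot units [-8.27  -0.    -0.003] 5.775352133736858
```

Request:
carry_out --offset '[[0.1, 0.1, 0.9], [0.2, 0.2, 1.8], [0.4, 0.3, 2.6], [0.6, 0.4, 3.4], [0.9, 0.5, 4.2]]' --rotation '[[-1.4, 0, 0], [-2.8, 0, 0], [-4.2, 0, 0], [-5.6, 0, 0], [-7, 0, 0]]' --fingers '[0.6, 0.6, 0.6, 0.6, 0.6]'

```text
time_s: 1.77
tcp_pos: [561.9, -5.4, 161.0]
eef_rot: [-1.127, 1.259, 1.127]
contact_force: [-0.1, -0.6, -0.3]
gripper_width: 0.598
```

Request:
carry_out --offset '[[0, 0, 0], [0, 0, 0], [0, 0, 0]]' --rotation '[[-1.3, 0, 0], [-1.3, 0, 0], [-1.3, 0, 0]]' --fingers '[0.45, 0.45, 0.45]'

```text
time_s: 2.02
tcp_pos: [560.8, -6.6, 160.6]
eef_rot: [-1.204, 1.213, 1.205]
contact_force: [-0.1, -0.1, -0.4]
gripper_width: 0.48
```

```bash
python3 plan.py 561.5 -3 90 180; python3 - <<'E'
from h import *
from cell import bot
for n in("side","top"):
    c=bot.read_camera(n); pickle.dump(c,open(f"{n}1.pkl","wb"))
    u=proj(c,(561.5,-3,90)).astype(int)
    crop(c,u[0]-60,u[1]-60,120,110,5,f"pics/{n}1.png")
    print(n,u)
E
```

```text
t 2.02 tcp [560.809  -6.616 160.644] yawY 179.63 x [-0.001 -0.    -1.   ] F [-0.096 -0.096 -0.44 ] w 0.48 j [ 0.277  0.299 -0.193 -0.    -1.081 -0.283]
offset units [ 2.355 -0.025  0.121] rows>= 1.696411015233368 rot units [-0.074 -0.003 -0.015] 0.052596550842612354
side [298 190]
top [334 170]
```

View pics/side1.png

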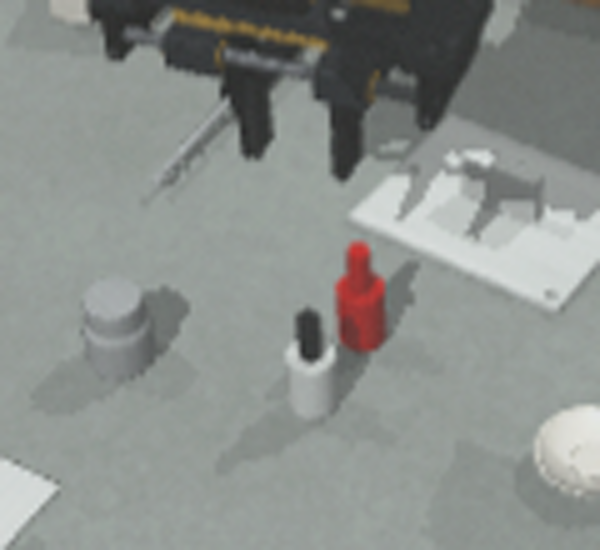

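View pics/top1.png

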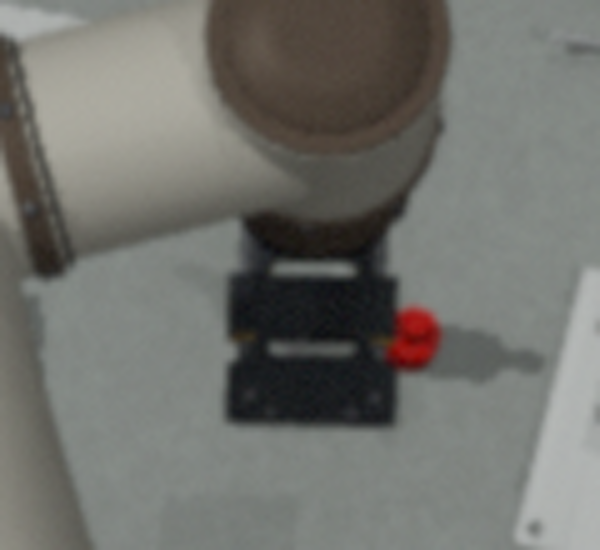

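```bash
python3 - <<'E'
from h import *
s=pickle.load(open("side1.pkl","rb"))
print(onz(s,(297.4,162.8),160.6), proj(s,(560.8,-6.6,160.6)), proj(s,(561.5,-3,76)))
crop(s,270,140,60,60,10,"pics/s1b.png")
E
```

```text
[576.08613008 -37.4895939  160.6       ] [298.34244482 171.08961721] [299.23484367 193.65909185]
```

View pics/s1b.png

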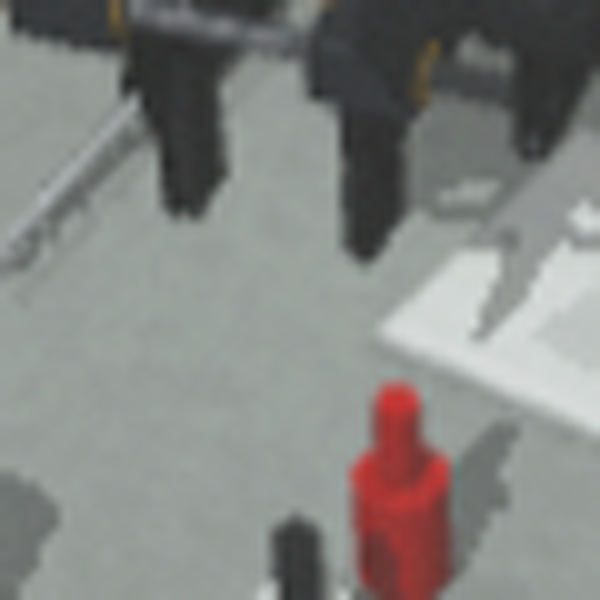

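```bash
python3 - <<'E'
from h import *
from cell import bot
t=pickle.load(open("top1.pkl","rb"));s=pickle.load(open("side1.pkl","rb"))
for z in (160,180,200,230,260,300): print(z,"top",proj(t,(560.8,-6.6,z)),"side",proj(s,(560.8,-6.6,z)))
for x in(540,560.8,580): print(proj(s,(x,-6.6,160.6)))
o=bot.observe();print(o["tcp_pos"],o["joint_velocities"])
crop(s,230,80,130,110,6,"pics/s1c.png")
E
```

```text
160 top [335.84220238 164.92380487] side [298.3543019  171.25296313]
180 top [335.96520672 163.22100232] side [297.95398647 165.73499555]
200 top [336.09240443 161.4601878 ] side [297.5429388  160.06236255]
230 top [336.29154534 158.70353295] side [296.90534581 151.24973088]
260 top [336.50141967 155.79840257] side [296.24122279 142.0527192 ]
300 top [336.79950574 151.67240793] side [295.31174103 129.15028883]
[305.47635552 172.76734337]
[298.34244482 171.08961721]
[291.81918511 169.55605082]
[560.85683757  -7.15385102 161.31683075] [-0.006188   -0.00682565  0.00057891 -0.00118663  0.00270985  0.00832852]
```

View pics/s1c.png

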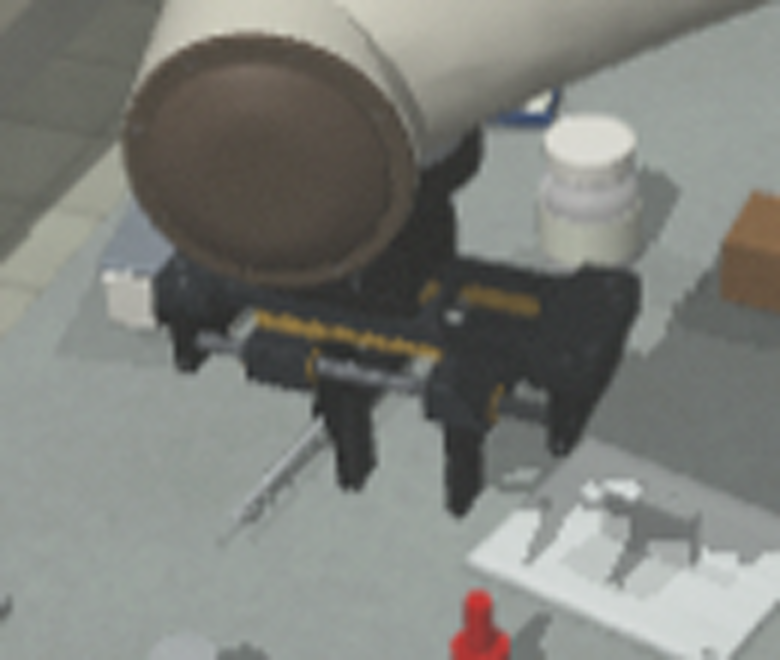

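Request:
carry_out --offset '[[0.6, 0, 0.05], [1.2, 0, 0.1], [1.8, 0, 0.1], [1.8, 0, 0.1], [1.8, 0, 0.1]]' --rotation '[[0, 0, 0], [0, 0, 0], [0, 0, 0], [0, 0, 0], [0, 0, 0]]' --fingers '[0.45, 0.45, 0.45, 0.45, 0.45]'

```text
time_s: 2.53
tcp_pos: [560.6, -4.5, 107.1]
eef_rot: [-1.205, 1.213, 1.206]
contact_force: [-0.2, 0.2, -1.0]
gripper_width: 0.45
```

```bash
python3 plan.py 561.5 -3 90 180; python3 - <<'E'
from h import *
from cell import bot
for n in("side","top"):
    c=bot.read_camera(n); pickle.dump(c,open(f"{n}2.pkl","wb"))
p=bot.observe()["tcp_pos"];s=pickle.load(open("side2.pkl","rb"));print(p,proj(s,p))
crop(s,250,135,90,80,8,"pics/s2.png")
E
```

```text
t 2.53 tcp [560.647  -4.472 107.106] yawY 179.68 x [-0.001 -0.001 -1.   ] F [-0.201  0.152 -1.025] w 0.45 j [ 0.281  0.349 -0.266  0.    -0.957 -0.287]
offset units [ 0.57  -0.029  0.05 ] rows>= 0.41225113447163714 rot units [-0.064 -0.008 -0.014] 0.04575742511820577
[562.13681603  -3.96147284 108.66729338] [298.54442494 185.26147097]
```

View pics/s2.png

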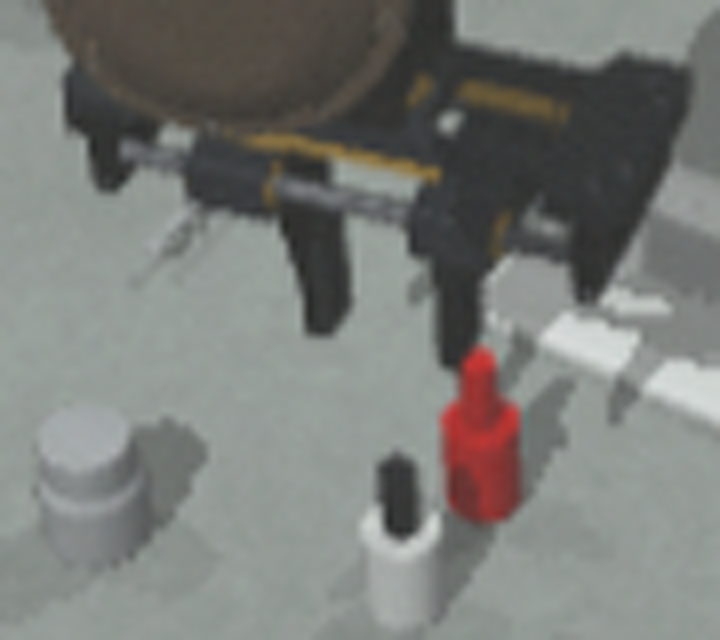

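```bash
python3 - <<'E'
from h import *
t=pickle.load(open("top2.pkl","rb"));s=pickle.load(open("side2.pkl","rb"))
for z in(177,205):
  for x in(466,656):
    for y in(33.5,-41.5): print(z,x,y,"side",proj(s,(x,y,z)),"crop",(proj(s,(x,y,z))-[250,135])*8,"top",proj(t,(x,y,z)))
crop(t,285,120,110,100,6,"pics/t2.png")
# red
for n,c,(x,y,w,h) in(("t",t,(345,165,25,25)),("s",s,(300,170,25,35))):
    p=c["pixels"].astype(int); m=(p[...,0]-p[...,1]>60); ys,xs=np.nonzero(m[y:y+h,x:x+w]); print(n,"red x",xs.min()+x,xs.max()+x,"y",ys.min()+y,ys.max()+y, xs[ys==ys.min()]+x)
E
```

```text
177 466 33.5 side [326.50382721 184.43452093] crop [612.03061767 395.47616743] top [318.78345097 201.7499644 ]
177 466 -41.5 side [335.59365125 165.98948448] crop [684.74920997 247.91587584] top [349.84912239 202.2445537 ]
177 656 33.5 side [259.47987491 168.37519952] crop [ 75.83899928 267.0015962 ] top [320.21531212 125.28940459]
177 656 -41.5 side [271.24462453 151.45068949] crop [169.95699626 131.60551592] top [350.67222005 125.74357524]
205 466 33.5 side [326.48988501 176.44415143] crop [611.91908007 331.55321148] top [318.5486473  200.18110369]
205 466 -41.5 side [335.75957634 158.02790553] crop [686.07661075 184.22324421] top [350.36551611 200.68699313]
205 656 33.5 side [258.13993345 160.43674505] crop [ 65.11946757 203.49396043] top [320.01895988 121.93855886]
205 656 -41.5 side [270.19315574 143.56652995] crop [161.54524595  68.53223961] top [351.19842111 122.40208548]
t red x 351 361 y 172 182 [354 355 356 357 358 359]
s red x 305 314 y 179 199 [309 310 311]
```

View pics/t2.png

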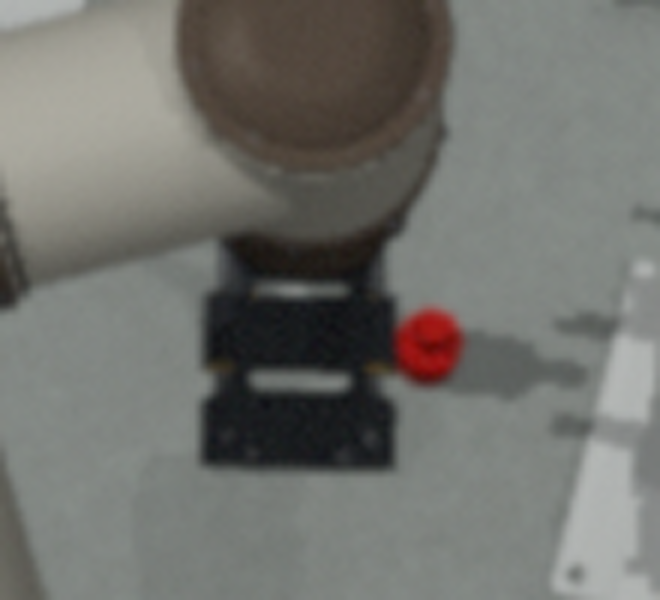

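Request:
carry_out --offset '[[0.6, 0, 0.02], [1.1, 0, 0.03], [1.5, 0, 0.03], [1.5, 0, 0.03]]' --rotation '[[0, 0, 0], [0, 0, 0], [0, 0, 0], [0, 0, 0]]' --fingers '[0.45, 0.45, 0.45, 0.45]'

```text
time_s: 2.97
tcp_pos: [560.2, -3.1, 61.2]
eef_rot: [-1.205, 1.213, 1.207]
contact_force: [-0.9, 0.3, 0.1]
gripper_width: 0.452
```

```bash
python3 plan.py 561.5 -3 49 180; python3 - <<'E'
from h import *
from cell import bot
for n in("side","top"):
    c=bot.read_camera(n); pickle.dump(c,open(f"{n}3.pkl","wb"))
p=bot.observe()["tcp_pos"];s=pickle.load(open("side3.pkl","rb"));print(p,proj(s,p))
crop(s,255,145,80,75,9,"pics/s3.png")
E
```

```text
t 2.97 tcp [560.218  -3.06   61.2  ] yawY 179.72 x [-0.002 -0.    -1.   ] F [-0.884  0.271  0.081] w 0.452 j [ 0.284  0.402 -0.319 -0.001 -0.852 -0.288]
offset units [ 0.407 -0.044  0.002] rows>= 0.2941778526602053 rot units [-0.056 -0.003 -0.028] 0.04357682843578153
[562.02866515  -2.83200278  63.31738568] [299.27303951 196.71561131]
```

View pics/s3.png

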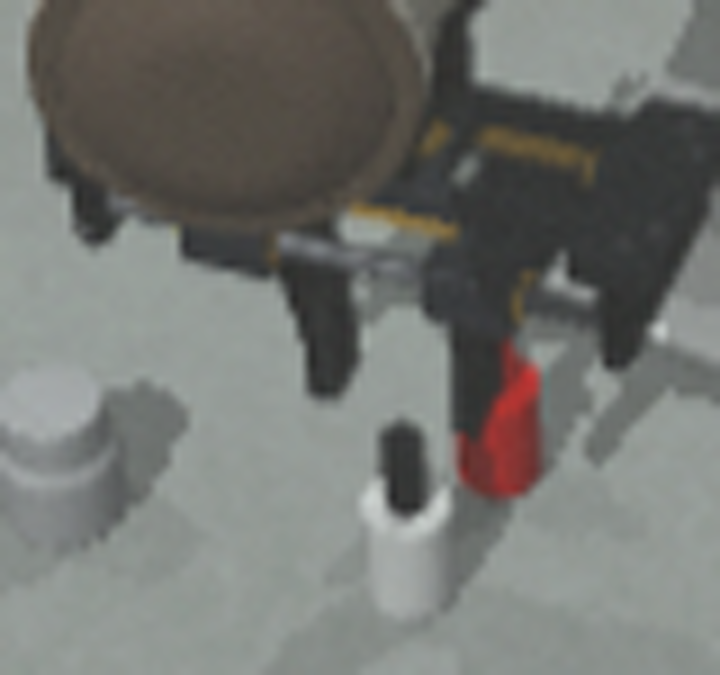

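Request:
carry_out --offset '[[0.25, 0, 0], [0.45, 0, 0], [0.45, 0, 0]]' --rotation '[[0, 0, 0], [0, 0, 0], [0, 0, 0]]' --fingers '[0.45, 0.45, 0.45]'

```text
time_s: 3.32
tcp_pos: [560.5, -2.8, 47.9]
eef_rot: [-1.205, 1.212, 1.207]
contact_force: [-0.8, 0.4, 0.3]
gripper_width: 0.451
```

```bash
cat > look.py <<'E'
import sys
from h import *
from cell import bot
# look.py tag cam x y w h f
a=sys.argv; tag=a[1]
for k in range(2,len(a),6):
    n=a[k];x,y,w,h,f=map(int,a[k+1:k+6])
    c=bot.read_camera(n); pickle.dump(c,open(f"{n}{tag}.pkl","wb")); crop(c,x,y,w,h,f,f"pics/{n}{tag}.png")
    p=bot.observe()["tcp_pos"];print(n,p.round(1),proj(c,p).round(1),"crop",((proj(c,p)-[x,y]+.5)*f).round(0))
E
python3 look.py 4 side 255 145 80 75 9; python3 plan.py
```

```text
side [560.8  -2.9  48.3] [299.9 200.4] crop [409. 503.]
t 3.37 tcp [560.807  -2.871  48.286] yawY 179.77 x [-0.001 -0.    -1.   ] F [0.742 0.541 0.49 ] w 0.453 j [ 0.284  0.418 -0.332 -0.    -0.821 -0.288]
```

View pics/side4.png

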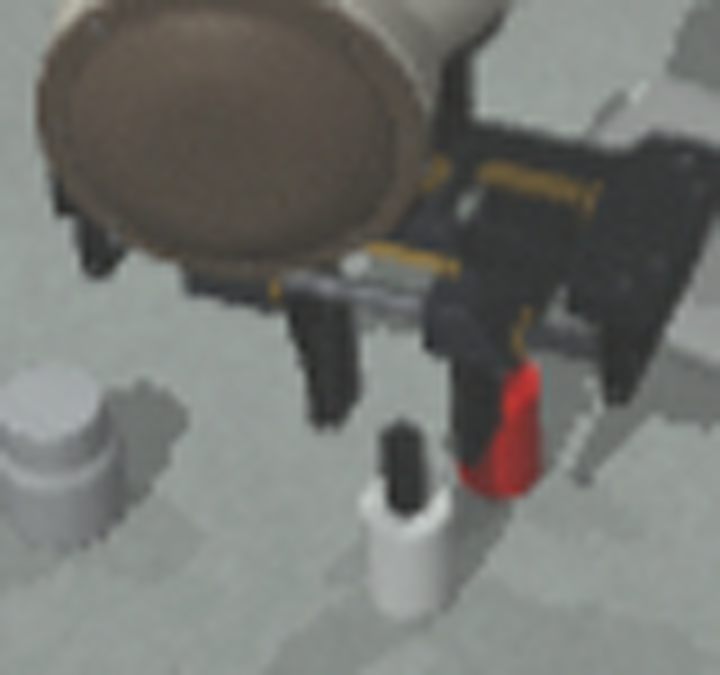

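Request:
carry_out --offset '[[0, 0, 0], [0, 0, 0], [0, 0, 0], [0, 0, 0], [0, 0, 0]]' --rotation '[[0, 0, 0], [0, 0, 0], [0, 0, 0], [0, 0, 0], [0, 0, 0]]' --fingers '[0.3, 0.2, 0.1, 0.1, 0.1]' --grip_force 8

```text
time_s: 3.78
tcp_pos: [561.3, -2.8, 48.8]
eef_rot: [-1.207, 1.211, 1.206]
contact_force: [-0.8, -1.1, -0.1]
gripper_width: 0.167
```

```bash

python3 look.py 5 side 255 145 80 75 9; python3 plan.py
```

```text
side [561.3  -2.8  48.8] [299.8 200.2] crop [407. 502.]
t 3.83 tcp [561.254  -2.767  48.773] yawY 179.78 x [ 0.  0. -1.] F [ 0.325  0.288 -0.823] w 0.138 j [ 0.284  0.418 -0.332  0.    -0.821 -0.288]
```

View pics/side5.png

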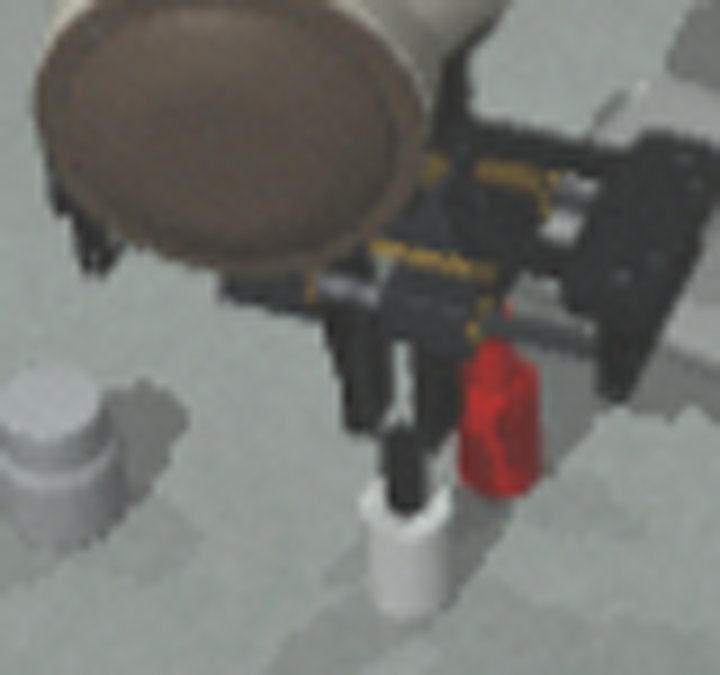

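Request:
carry_out --offset '[[0, 0, 0], [0, 0, 0]]' --rotation '[[0, 0, 0], [0, 0, 0]]' --fingers '[0.1, 0.1]'

```text
time_s: 4.0
tcp_pos: [561.2, -2.8, 48.7]
eef_rot: [-1.206, 1.211, 1.206]
contact_force: [0.2, -0.7, -0.2]
gripper_width: 0.108
```

Request:
carry_out --offset '[[0, 0, 0], [0, 0, 0], [0, 0, 0], [0, 0, 0], [0, 0, 0]]' --rotation '[[0, 0, 0], [0, 0, 0], [0, 0, 0], [0, 0, 0], [0, 0, 0]]' --fingers '[0.3, 0.45, 0.45, 0.45, 0.45]'

```text
time_s: 4.42
tcp_pos: [561.2, -2.8, 48.7]
eef_rot: [-1.206, 1.211, 1.206]
contact_force: [-0.3, 0.6, -0.1]
gripper_width: 0.391
```

```bash

python3 look.py 6 side 255 145 80 75 9 top 285 120 110 100 6; python3 plan.py; python3 - <<'E'
from meas import *
for k in(0,6):
    t=pickle.load(open(f"top{k}.pkl","rb"));s=pickle.load(open(f"side{k}.pkl","rb"))
    print(k,[satc(t,*u) for u in [(223,163.7),(206,218.5),(246.3,215)]],t["world_from_camera"]-pickle.load(open("top0.pkl","rb"))["world_from_camera"] if k else 0)
E
```

```text
side [561.2  -2.8  48.6] [299.8 200.3] crop [408. 502.]
top [561.2  -2.8  48.6] [333.8 173.3] crop [296. 323.]
t 4.52 tcp [561.19   -2.77   48.643] yawY 179.78 x [-0.  0. -1.] F [-0.748  0.264  0.319] w 0.429 j [ 0.284  0.418 -0.332 -0.    -0.821 -0.288]
0 [array([222.98531811, 163.86460033]), array([205.96468401, 218.76394052]), array([246.18107667, 215.12398042])] 0
6 [array([222.10555556, 164.12777778]), array([205.95805369, 218.71979866]), array([nan, nan])] [[0. 0. 0. 0.]
 [0. 0. 0. 0.]
 [0. 0. 0. 0.]
 [0. 0. 0. 0.]]meas.py:16: RuntimeWarning: invalid value encountered in divide
  return np.array([(w*xs).sum(),(w*ys).sum()])/w.sum()
```

View pics/side6.png

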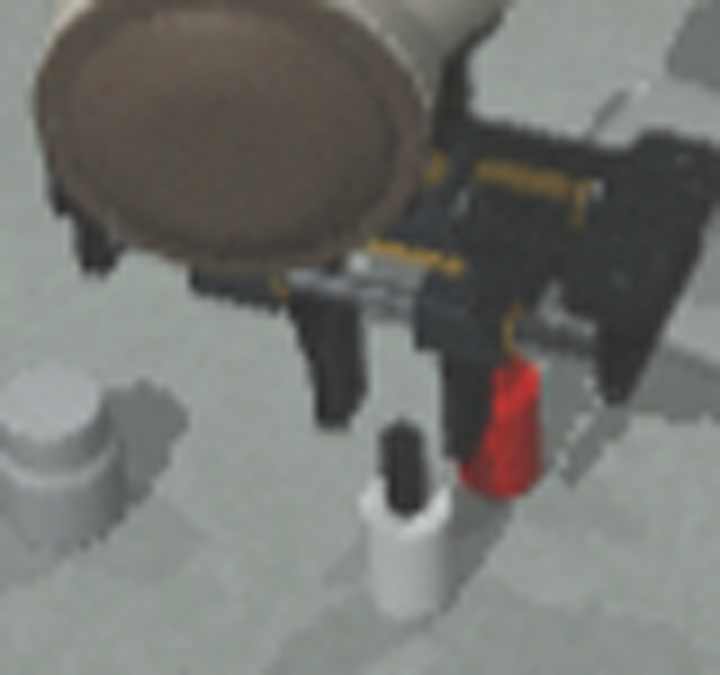

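View pics/top6.png

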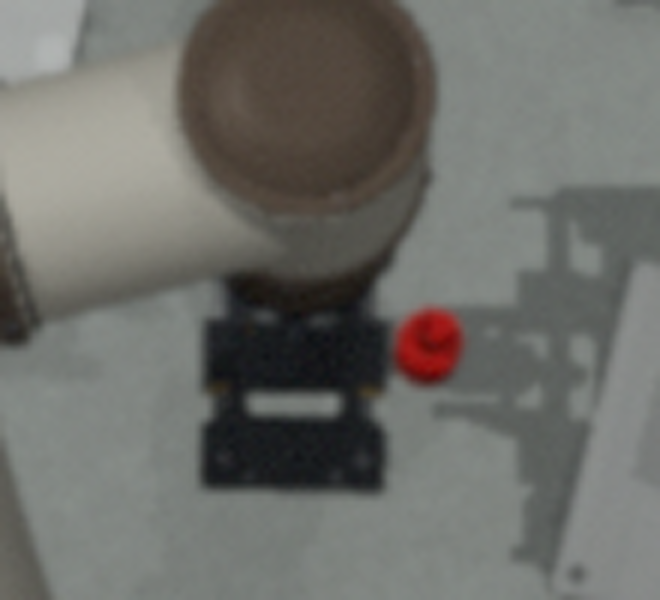

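Request:
carry_out --offset '[[0.25, 0, 0], [0.5, 0, 0], [0.65, 0, 0], [0.65, 0, 0]]' --rotation '[[0, 0, 0], [0, 0, 0], [0, 0, 0], [0, 0, 0]]' --fingers '[0.45, 0.45, 0.45, 0.45]'

```text
time_s: 4.85
tcp_pos: [559.8, -3.0, 27.3]
eef_rot: [-1.205, 1.214, 1.208]
contact_force: [-0.1, 0.9, 0.1]
gripper_width: 0.451
```

```bash

python3 look.py 7 side 255 145 80 75 9; python3 plan.py
```

```text
side [560.4  -3.   28. ] [300.4 205.1] crop [413. 545.]
t 4.9 tcp [560.396  -2.976  28.016] yawY 179.78 x [-0.002 -0.001 -1.   ] F [-0.086  0.521 -0.342] w 0.451 j [ 0.284  0.445 -0.352 -0.    -0.776 -0.288]
```

View pics/side7.png

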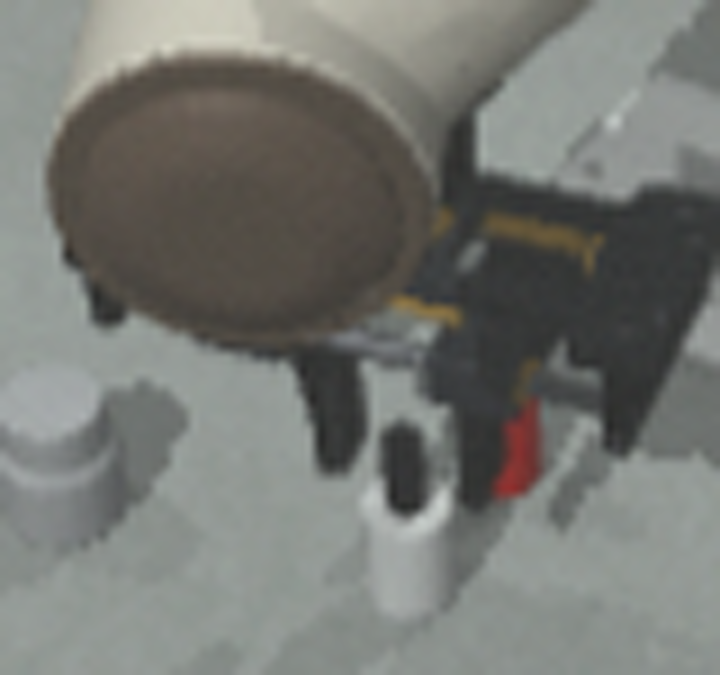

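Request:
carry_out --offset '[[0, 0, 0], [0, 0, 0], [0, 0, 0], [0, 0, 0], [0, 0, 0]]' --rotation '[[0, 0, 0], [0, 0, 0], [0, 0, 0], [0, 0, 0], [0, 0, 0]]' --fingers '[0.3, 0.2, 0.1, 0.1, 0.1]' --grip_force 15

```text
time_s: 5.32
tcp_pos: [561.4, -2.8, 29.4]
eef_rot: [-1.207, 1.21, 1.206]
contact_force: [0.1, -0.1, -0.4]
gripper_width: 0.16
```

Request:
carry_out --offset '[[0, 0, 0], [0, 0, 0]]' --rotation '[[0, 0, 0], [0, 0, 0]]' --fingers '[0.1, 0.1]' --grip_force 15

```text
time_s: 5.48
tcp_pos: [561.5, -2.7, 29.4]
eef_rot: [-1.207, 1.21, 1.206]
contact_force: [0.3, 0.3, -1.1]
gripper_width: 0.15
```

```bash

python3 look.py 8 side 255 145 80 75 9; python3 plan.py
```

```text
side [561.5  -2.7  29.4] [300.  204.7] crop [410. 542.]
t 5.53 tcp [561.538  -2.712  29.391] yawY 179.79 x [ 0.001  0.    -1.   ] F [-0.638 -0.047 -0.855] w 0.15 j [ 0.284  0.443 -0.35   0.    -0.776 -0.288]
```

View pics/side8.png

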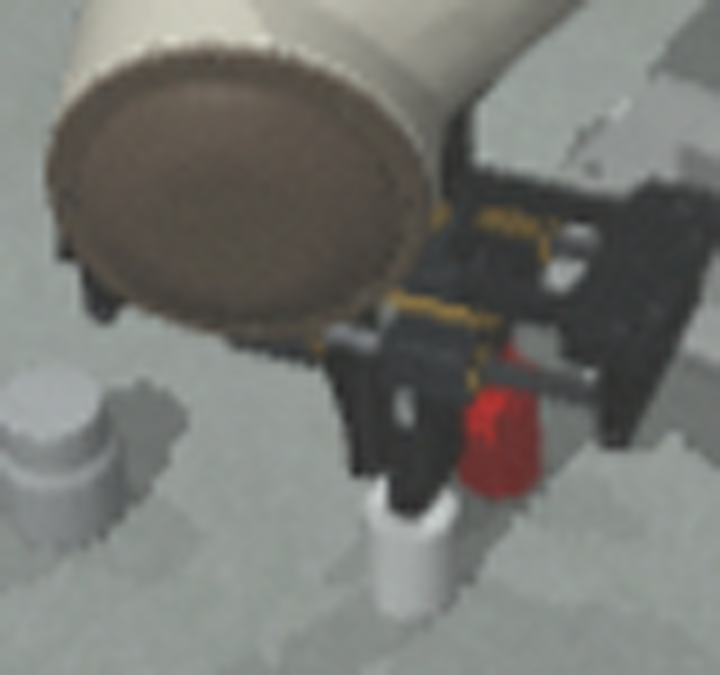

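Request:
carry_out --offset '[[-0.4, 0, 0], [-1.2, 0, 0], [-2.2, 0, 0], [-3.2, 0, 0], [-4.0, 0, 0]]' --rotation '[[0, 0, 0], [0, 0, 0], [0, 0, 0], [0, 0, 0], [0, 0, 0]]' --fingers '[0.1, 0.1, 0.1, 0.1, 0.1]' --grip_force 20

```text
time_s: 5.95
tcp_pos: [561.2, -2.8, 151.1]
eef_rot: [-1.207, 1.21, 1.206]
contact_force: [0.6, 0.6, -2.2]
gripper_width: 0.15
```

```bash

python3 look.py 9 side 240 110 110 95 7; python3 plan.py 503.5 280 150 180
```

```text
side [564.5  -2.6 156.3] [296.6 172.9] crop [400. 444.]
t 6.0 tcp [564.544  -2.642 156.289] yawY 179.86 x [ 0.011  0.001 -1.   ] F [ 1.395 -0.361  3.2  ] w 0.153 j [ 0.284  0.302 -0.201  0.003 -1.058 -0.288]
offset units [0.194 2.061 9.416] rows>= 6.9359073778013105 rot units [-0.029  0.007  0.121] 0.08673326636322033
```

View pics/side9.png

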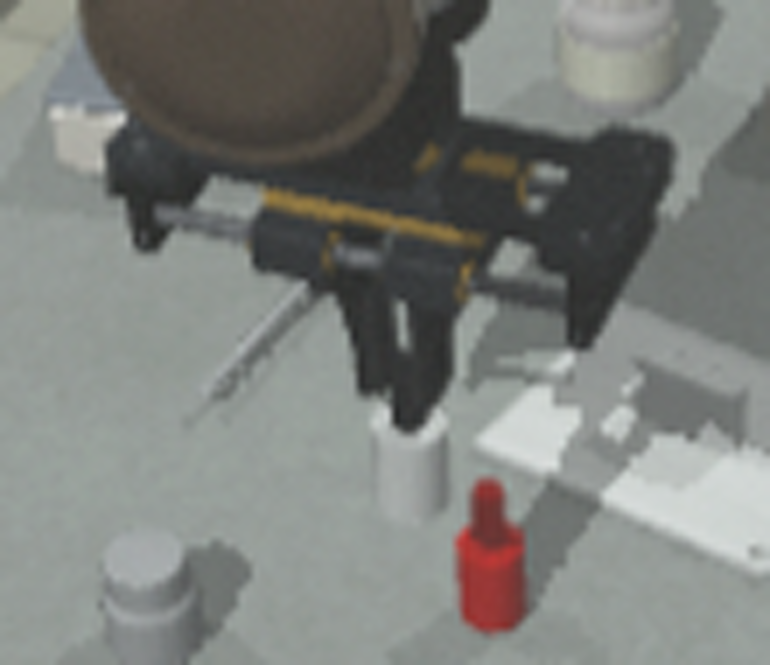

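Request:
carry_out --offset '[[0, 0.3, 1.3], [0, 0.6, 2.6], [0, 0.9, 3.9], [0, 1.2, 5.2], [0, 1.4, 6.4]]' --rotation '[[0, 0, 0], [0, 0, 0], [0, 0, 0], [0, 0, 0], [0, 0, 0]]' --fingers '[0.1, 0.1, 0.1, 0.1, 0.1]'

```text
time_s: 6.42
tcp_pos: [518.4, 190.9, 148.7]
eef_rot: [-1.206, 1.212, 1.207]
contact_force: [0.9, -0.9, -0.9]
gripper_width: 0.149
```

Request:
carry_out --offset '[[0, 0.2, 1.0], [0, 0.4, 2.0], [0, 0.6, 2.8], [0, 0.6, 3.0], [0, 0.6, 3.0]]' --rotation '[[0, 0, 0], [0, 0, 0], [0, 0, 0], [0, 0, 0], [0, 0, 0]]' --fingers '[0.1, 0.1, 0.1, 0.1, 0.1]'

```text
time_s: 6.83
tcp_pos: [501.6, 280.8, 148.4]
eef_rot: [-1.208, 1.211, 1.209]
contact_force: [0.4, -1.0, -0.6]
gripper_width: 0.148
```

```bash

python3 look.py 10 side 220 200 125 120 6 top 175 130 110 110 6; python3 plan.py 503.8 280.8 150 180
```

```text
side [501.7 279.5 148.4] [275.2 263.3] crop [334. 383.]
top [501.9 278.7 148.6] [220.5 187.4] crop [276. 347.]
t 6.93 tcp [501.867 278.667 148.555] yawY 179.77 x [-0.001 -0.001 -1.   ] F [-0.389 -0.511 -0.481] w 0.153 j [ 0.789  0.331 -0.178 -0.    -1.064 -0.793]
offset units [-0.048 -0.064  0.071] rows>= 0.07724241695275731 rot units [-0.045 -0.013 -0.015] 0.03442796560704495
```

View pics/side10.png

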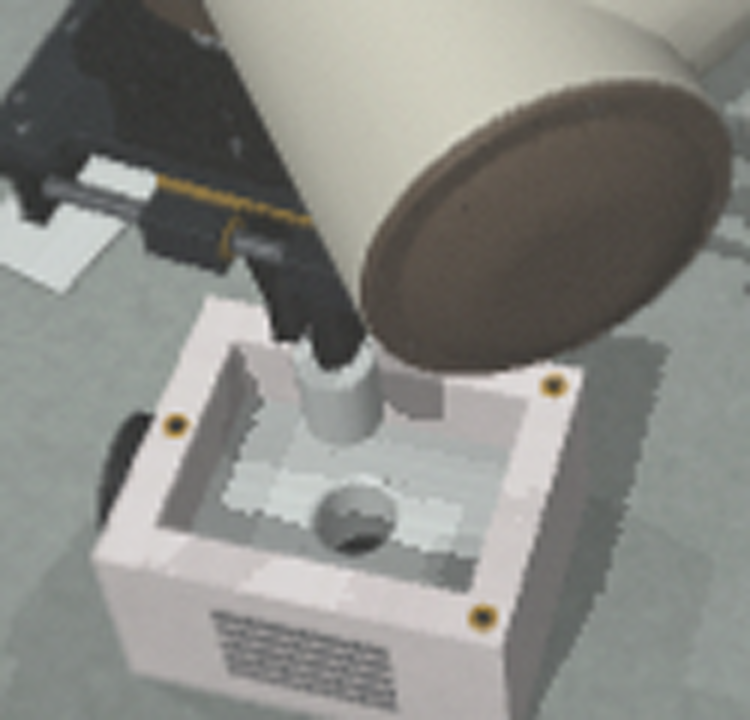

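View pics/top10.png

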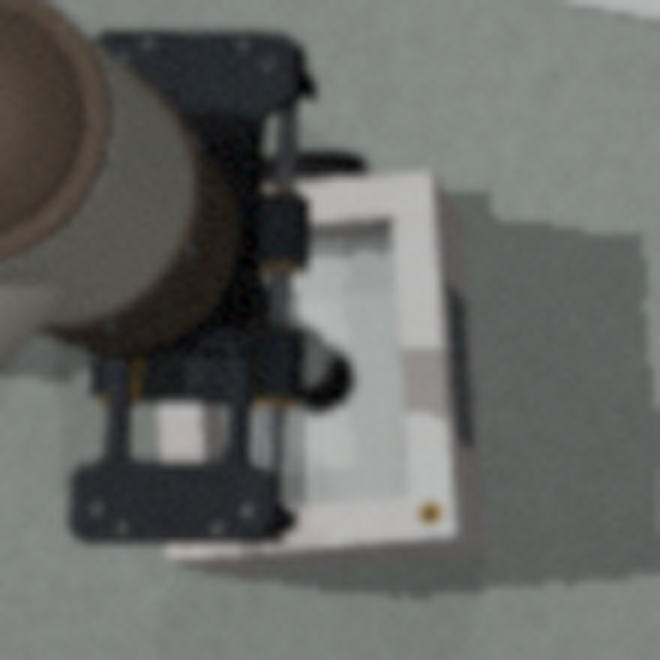

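```bash
python3 - <<'E'
from h import *
s=pickle.load(open("side10.pkl","rb"));t=pickle.load(open("top0.pkl","rb"))
print("shoulder",onz(s,(275.8,260.6),163),"socket side",onz(s,(278.9,285.8),52),"top",onz(t,(190+229/6-.4,145+287/6-.4),52))
for z in(119,163):
    q=proj(s,(501.9,278.7,z)); print(z,q,(q-[220,200]+.5)*6)
E
```

```text
shoulder [497.93363154 281.04571258 163.        ] socket side [502.513786  279.1297208  52.       ] top [503.87790439 280.64573377  52.        ]
119 [276.5179526  270.34311152] [342.10771561 425.05866913]
163 [274.58705399 259.25911124] [330.52232394 358.55466743]
```

Request:
carry_out --offset '[[0.5, -0.05, 0.06], [1.2, -0.05, 0.06], [1.8, -0.05, 0.06], [1.9, -0.05, 0.06], [1.9, -0.05, 0.06]]' --rotation '[[0, 0, 0], [0, 0, 0], [0, 0, 0], [0, 0, 0], [0, 0, 0]]' --fingers '[0.1, 0.1, 0.1, 0.1, 0.1]'

```text
time_s: 7.35
tcp_pos: [503.3, 279.2, 91.0]
eef_rot: [-1.206, 1.216, 1.206]
contact_force: [0.6, 0.4, -2.3]
gripper_width: 0.151
```

```bash

python3 look.py 11 side 220 200 125 120 6; python3 plan.py 503.6 280.6 81 180
```

```text
side [504.2 280.1  92.3] [276.5 276.9] crop [342. 464.]
t 7.4 tcp [504.236 280.133  92.339] yawY 179.71 x [-0.    -0.001 -1.   ] F [ 0.064 -1.066 -0.827] w 0.149 j [ 0.788  0.39  -0.245  0.001 -0.937 -0.793]
offset units [0.378 0.021 0.016] rows>= 0.2725667652510257 rot units [-0.057 -0.009 -0.001] 0.04039798560462309
```

View pics/side11.png

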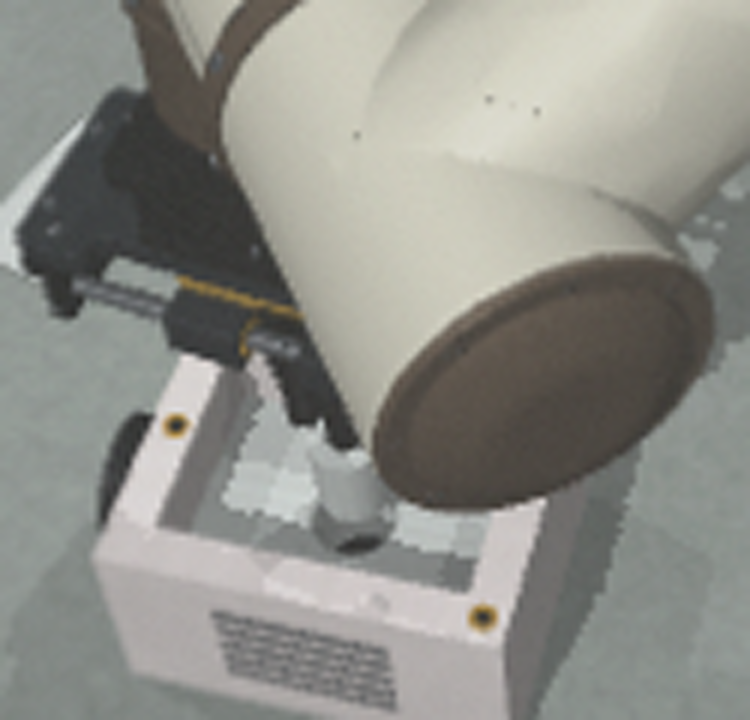

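Request:
carry_out --offset '[[0.2, 0, 0.02], [0.4, 0, 0.02], [0.5, 0, 0.02], [0.6, 0, 0.02], [0.7, 0, 0.02]]' --rotation '[[0, 0, 0], [0, 0, 0], [0, 0, 0], [0, 0, 0], [0, 0, 0]]' --fingers '[0.1, 0.1, 0.1, 0.1, 0.1]'

```text
time_s: 7.82
tcp_pos: [503.8, 282.0, 71.1]
eef_rot: [-1.206, 1.21, 1.206]
contact_force: [-1.0, 0.2, -0.3]
gripper_width: 0.15
```

Request:
carry_out --offset '[[0, 0, 0], [0, 0, 0]]' --rotation '[[0, 0, 0], [0, 0, 0]]' --fingers '[0.1, 0.1]'

```text
time_s: 7.98
tcp_pos: [503.7, 281.9, 71.0]
eef_rot: [-1.207, 1.211, 1.207]
contact_force: [-0.4, 0.8, -1.4]
gripper_width: 0.147
```

```bash

python3 look.py 12 side 220 200 125 120 6; python3 plan.py 503.6 280.6 37.4 180
```

```text
side [503.7 281.9  71.1] [277.2 282.4] crop [346. 497.]
t 8.03 tcp [503.726 281.885  71.129] yawY 179.79 x [-0. -0. -1.] F [ 0.056 -0.29  -1.485] w 0.148 j [ 0.791  0.414 -0.268  0.    -0.889 -0.794]
offset units [ 1.124  0.004 -0.043] rows>= 0.8094410823861655 rot units [-0.042 -0.001 -0.001] 0.029670866203625888
```

View pics/side12.png

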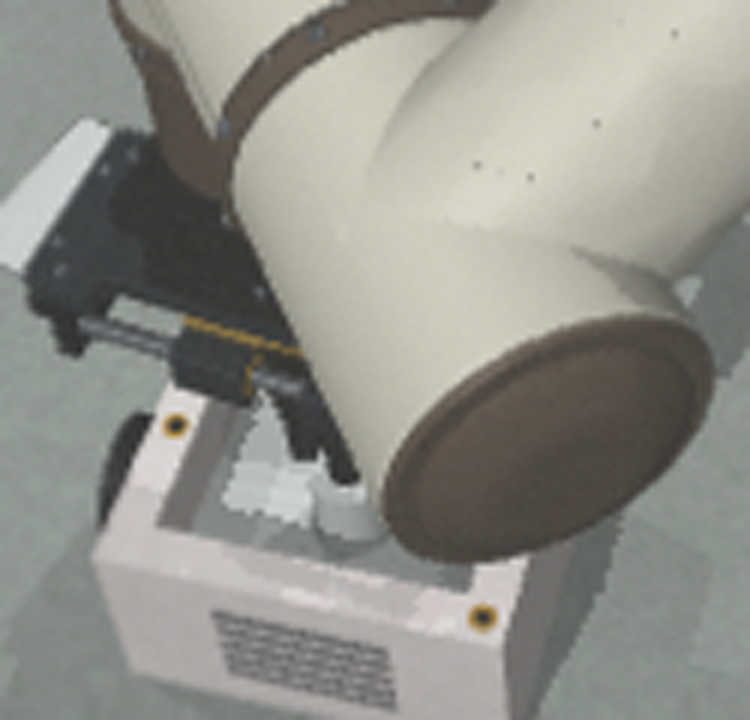

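Request:
carry_out --offset '[[0.25, 0, 0], [0.5, 0, 0], [0.7, 0, 0], [0.85, 0, 0], [1.0, 0, 0]]' --rotation '[[0, 0, 0], [0, 0, 0], [0, 0, 0], [0, 0, 0], [0, 0, 0]]' --fingers '[0.1, 0.1, 0.1, 0.1, 0.1]'

```text
time_s: 8.45
tcp_pos: [503.7, 281.7, 40.3]
eef_rot: [-1.207, 1.212, 1.206]
contact_force: [0.1, -0.1, -0.4]
gripper_width: 0.151
```

Request:
carry_out --offset '[[0.05, 0, 0], [0.1, 0, 0], [0.1, 0, 0]]' --rotation '[[0, 0, 0], [0, 0, 0], [0, 0, 0]]' --fingers '[0.1, 0.1, 0.1]'

```text
time_s: 8.7
tcp_pos: [503.7, 281.8, 37.8]
eef_rot: [-1.206, 1.212, 1.206]
contact_force: [-0.2, 0.6, -1.7]
gripper_width: 0.154
```

```bash

python3 look.py 13 side 220 200 125 120 6; python3 plan.py 503.6 280.6 37.4 180
```

```text
side [503.7 281.8  38. ] [278.5 289.6] crop [354. 540.]
t 8.75 tcp [503.749 281.782  38.035] yawY 179.78 x [-0. -0. -1.] F [-1.008  1.579 -0.809] w 0.151 j [ 0.791  0.454 -0.302 -0.    -0.815 -0.794]
offset units [ 0.021  0.005 -0.039] rows>= 0.03238215710338905 rot units [-0.045 -0.002 -0.002] 0.031357153904272024
```

View pics/side13.png

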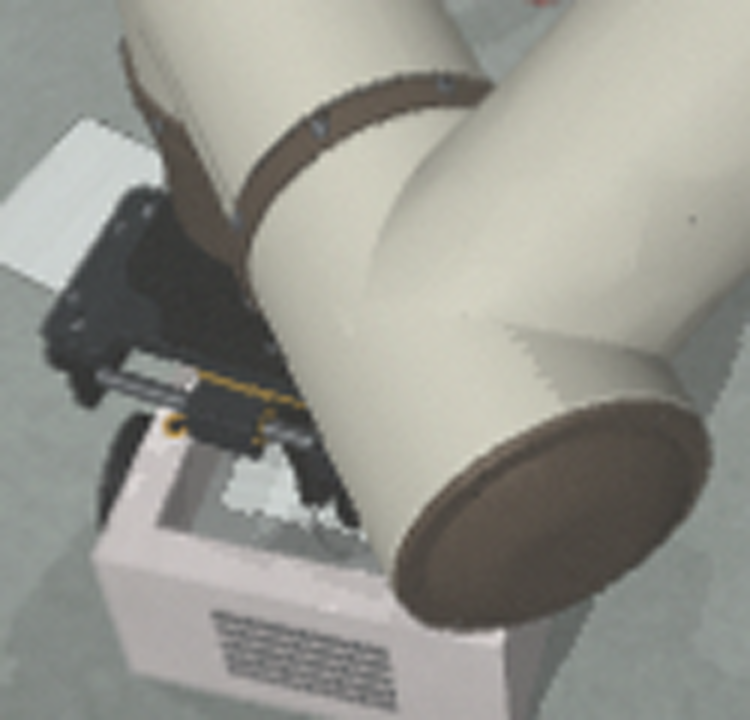

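Request:
carry_out --offset '[[0.03, 0, 0], [0.07, 0, 0], [0.1, 0, 0], [0.1, 0, 0]]' --rotation '[[0, 0, 0], [0, 0, 0], [0, 0, 0], [0, 0, 0]]' --fingers '[0.1, 0.1, 0.1, 0.1]'

```text
time_s: 9.08
tcp_pos: [505.0, 282.4, 37.4]
eef_rot: [-1.208, 1.208, 1.206]
contact_force: [-2.0, -0.9, 8.5]
gripper_width: 0.15
```

```bash
python3 plan.py
```

```text
t 9.08 tcp [504.985 282.418  37.396] yawY 179.84 x [ 0.003  0.001 -1.   ] F [-1.98  -0.912  8.462] w 0.15 j [ 0.79   0.455 -0.302  0.002 -0.81  -0.794]
```

Request:
carry_out --offset '[[0, 0, 0], [0, 0, 0], [0, 0, 0], [0, 0, 0]]' --rotation '[[0, 0, 0], [0, 0, 0], [0, 0, 0], [0, 0, 0]]' --fingers '[0.25, 0.4, 0.4, 0.4]'

```text
time_s: 9.42
tcp_pos: [503.7, 281.7, 35.0]
eef_rot: [-1.206, 1.211, 1.206]
contact_force: [0.4, -0.1, 0.1]
gripper_width: 0.352
```

Request:
carry_out --offset '[[-0.2, 0, 0], [-0.8, 0, 0], [-1.8, 0, 0], [-2.8, 0, 0], [-3.8, 0, 0]]' --rotation '[[0, 0, 0], [0, 0, 0], [0, 0, 0], [0, 0, 0], [0, 0, 0]]' --fingers '[0.4, 0.4, 0.4, 0.4, 0.4]'

```text
time_s: 9.83
tcp_pos: [503.6, 281.5, 150.5]
eef_rot: [-1.207, 1.212, 1.206]
contact_force: [1.2, 0.8, 0.2]
gripper_width: 0.398
```

```bash

python3 look.py 14 side 220 200 125 120 6; python3 plan.py 509.3 -201 150 75.6; python3 plan.py 509.3 -201 150 255.6
```

```text
side [507.4 283.9 157.9] [271.6 261.8] crop [312. 374.]
t 9.88 tcp [507.386 283.899 157.929] yawY 179.88 x [ 0.011  0.006 -1.   ] F [1.416 0.607 5.522] w 0.399 j [ 0.791  0.327 -0.16   0.004 -1.072 -0.794]
offset units [  0.163  -0.095 -16.164] rows>= 11.629927168782382 rot units [20.856  0.164  0.022] 14.56468813056941
t 9.88 tcp [507.386 283.899 157.929] yawY 179.88 x [ 0.011  0.006 -1.   ] F [1.416 0.607 5.522] w 0.399 j [ 0.791  0.327 -0.16   0.004 -1.072 -0.794]
offset units [  0.163  -0.095 -16.164] rows>= 11.629927168782382 rot units [-15.144  -0.021   0.153] 10.575625844522296
```

View pics/side14.png

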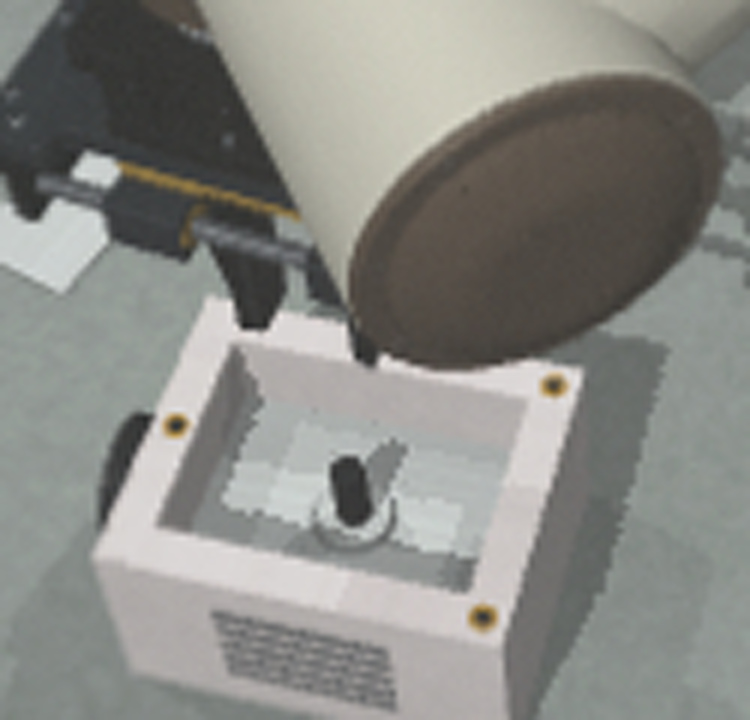

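Cartridge is home: bottom contact came at 37.4, exactly the expected height, and the shoulder is level with the deck at crop (355,520). Next is the cover.

Request:
carry_out --offset '[[0, 0, -1.3], [0, 0, -2.6], [0, 0, -3.9], [0, 0, -5.2], [0, 0, -6.5]]' --rotation '[[0, 0, 0], [0, 0, 0], [0, 0, 0], [0, 0, 0], [0, 0, 0]]' --fingers '[0.4, 0.4, 0.4, 0.4, 0.4]'

```text
time_s: 10.3
tcp_pos: [502.6, 85.2, 149.5]
eef_rot: [-1.207, 1.21, 1.207]
contact_force: [1.1, 0.4, 0.4]
gripper_width: 0.398
```

Request:
carry_out --offset '[[0, 0, -1.3], [0, 0, -2.6], [0, 0, -3.9], [0, 0, -5.2], [0, 0, -6.5]]' --rotation '[[-1.4, 0, 0], [-2.8, 0, 0], [-4.2, 0, 0], [-5.6, 0, 0], [-7, 0, 0]]' --fingers '[0.4, 0.4, 0.4, 0.4, 0.4]'

```text
time_s: 10.72
tcp_pos: [502.3, -98.1, 149.5]
eef_rot: [-1.607, 0.892, 1.606]
contact_force: [1.3, -0.1, -0.0]
gripper_width: 0.402
```

```bash
python3 plan.py 509.3 -201 110 255.6
```

```text
t 10.72 tcp [502.29  -98.052 149.545] yawY -148.08 x [ 0.001 -0.    -1.   ] F [ 1.267 -0.062 -0.006] w 0.402 j [ 0.125  0.226 -0.325  0.    -1.019  0.432]
offset units [ 1.318  1.617 -3.036] rows>= 2.6499790088332023 rot units [-8.736 -0.007  0.004] 6.100473230174156
```

Request:
carry_out --offset '[[0, 0.3, -0.6], [0, 0.7, -1.2], [0, 1.0, -1.8], [0, 1.3, -2.3], [0, 1.5, -2.7]]' --rotation '[[-1.4, 0, 0], [-2.8, 0, 0], [-4.2, 0, 0], [-5.6, 0, 0], [-7, 0, 0]]' --fingers '[0.5, 0.5, 0.5, 0.5, 0.5]'

```text
time_s: 11.13
tcp_pos: [506.4, -190.3, 149.2]
eef_rot: [-2.0, 0.409, 2.0]
contact_force: [-0.5, -0.4, 0.4]
gripper_width: 0.497
```

Request:
carry_out --offset '[[0.3, 0, 0], [0.7, 0, 0], [1.0, 0, 0], [1.0, 0, 0], [1.0, 0, 0]]' --rotation '[[-1.15, 0, 0], [-1.15, 0, 0], [-1.15, 0, 0], [-1.15, 0, 0], [-1.15, 0, 0]]' --fingers '[0.4, 0.4, 0.4, 0.4, 0.4]'

```text
time_s: 11.55
tcp_pos: [506.4, -188.8, 118.8]
eef_rot: [-2.054, 0.319, 2.057]
contact_force: [-0.2, -0.2, -0.2]
gripper_width: 0.403
```

```bash
python3 plan.py 509.3 -201 110 255.6; python3 look.py 15 side 280 90 120 110 6 top 350 140 110 100 6;python3 plan.py 509.3 -201 110 255.6
```

```text
t 11.55 tcp [ 506.407 -188.803  118.825] yawY -107.65 x [-0.001 -0.    -1.   ] F [-0.171 -0.201 -0.164] w 0.403 j [-0.057  0.305 -0.3    0.    -0.967  1.319]
offset units [ 0.294  0.358 -0.215] rows>= 0.36764147910560413 rot units [-0.649  0.013 -0.006] 0.45354680649777046
side [ 507.  -188.8  119.4] [337.5 147. ] crop [348. 345.]
top [ 507.2 -188.8  119.8] [407.1 190. ] crop [346. 303.]
t 11.65 tcp [ 507.237 -188.796  119.779] yawY -107.62 x [ 0.001 -0.    -1.   ] F [ 0.38  -0.099 -0.138] w 0.401 j [-0.056  0.304 -0.298  0.    -0.967  1.319]
offset units [ 0.326  0.367 -0.188] rows>= 0.37826501768740356 rot units [-0.645 -0.013 -0.001] 0.4505090105584752
```

View pics/side15.png

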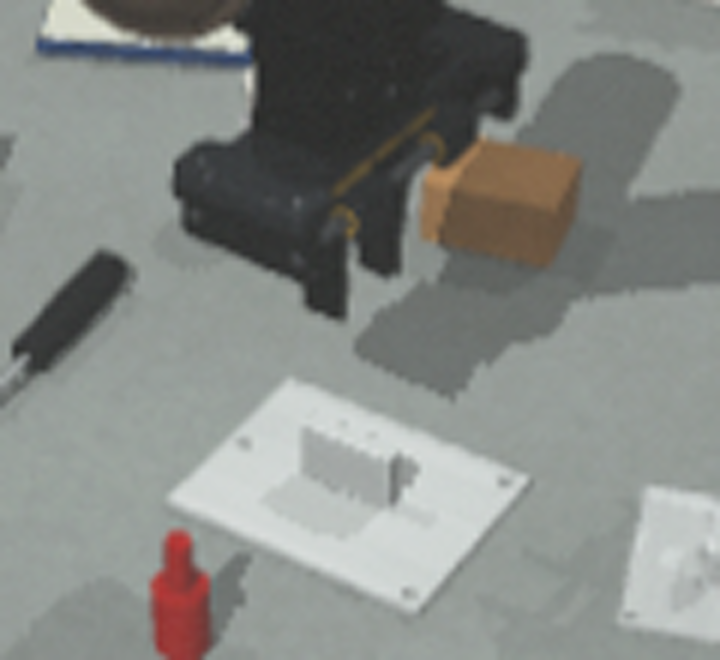

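View pics/top15.png

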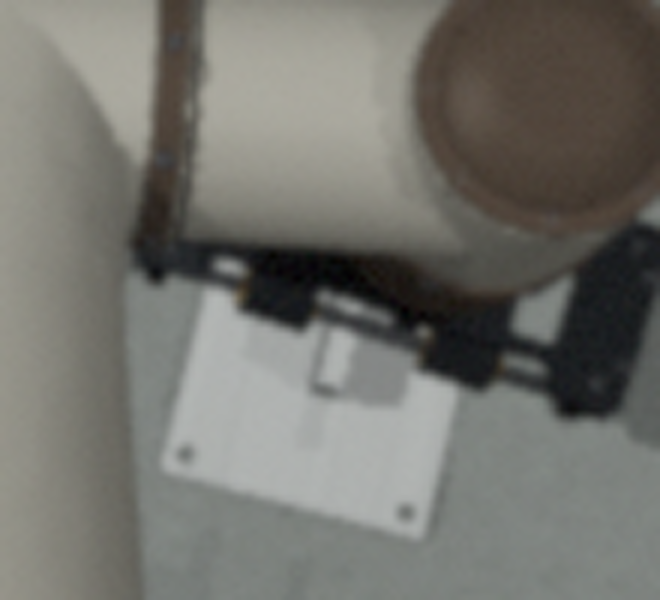

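```bash
python3 - <<'E'
from meas import *
np.set_printoptions(precision=2,suppress=True)
s=pickle.load(open("side15.pkl","rb"));t=pickle.load(open("top15.pkl","rb"))
gs=cv2.cvtColor(s["pixels"],cv2.COLOR_RGB2GRAY);g=cv2.cvtColor(t["pixels"],cv2.COLOR_RGB2GRAY)
def ref(G,u,r=2):
    u0,v0=map(int,np.round(u)); bg=np.median(G[v0-3:v0+4,u0-3:u0+4]); return wc(G,*u,r,bg)
cs=[ref(gs,(280+a/6-.4,90+b/6-.4)) for a,b in[(244,442),(409,594),(504,482)]]
print(cs);P=np.array([onz(s,u,5)[:2] for u in cs]);print(fit(M,P))
ct=[ref(g,(350+a/6-.4,140+b/6-.4)) for a,b in[(185,454),(405,512)]]
print(ct,[onz(t,u,5) for u in ct])
for z in(190,210): q=proj(t,(507.2,-188.8,z));print(z,(q-[350,140]+.5)*6)
# predicted top px of cover holes per initial fit
E
```

```text
[array([319.39, 162.49]), array([348.2 , 189.93]), array([364.7 , 169.78])]
(array([ 508.55, -205.16]), np.float64(-0.25867080678768584), array([[ 4.95, -2.8 ],
       [-3.44,  5.34],
       [-1.51, -2.54]]))
[array([380.41, 215.23]), array([417.18, 225.  ])] [array([ 454.08, -133.41,    5.  ]), array([ 428.72, -234.47,    5.  ])]
190 [373.75 275.75]
210 [382.4  267.33]
```

Request:
carry_out --offset '[[0.4, 0.2, -0.1], [1.2, 0.36, -0.18], [2.0, 0.36, -0.18], [2.6, 0.36, -0.18], [2.6, 0.36, -0.18]]' --rotation '[[-0.6, 0, 0], [-0.64, 0, 0], [-0.64, 0, 0], [-0.64, 0, 0], [-0.64, 0, 0]]' --fingers '[0.4, 0.4, 0.4, 0.4, 0.4]'

```text
time_s: 12.07
tcp_pos: [506.0, -200.2, 38.2]
eef_rot: [-2.079, 0.265, 2.094]
contact_force: [-0.3, -0.1, 0.4]
gripper_width: 0.403
```

```bash
python3 look.py 16 side 280 90 120 110 6 top 350 140 110 100 6;python3 plan.py 509.3 -201.2 -8 255.65
```

```text
side [ 507.7 -200.6   40.2] [337.9 164. ] crop [351. 447.]
top [ 509.1 -200.8   41.7] [406.9 193.9] crop [345. 327.]
t 12.17 tcp [ 509.07  -200.848   41.685] yawY -104.41 x [ 0.    -0.001 -1.   ] F [ 0.933 -0.265  0.815] w 0.402 j [-0.079  0.407 -0.374  0.001 -0.79   1.398]
offset units [ 1.656  0.009 -0.01 ] rows>= 1.1915318407720794 rot units [-0.012 -0.003 -0.006] 0.009589837655993383
```

View pics/side16.png

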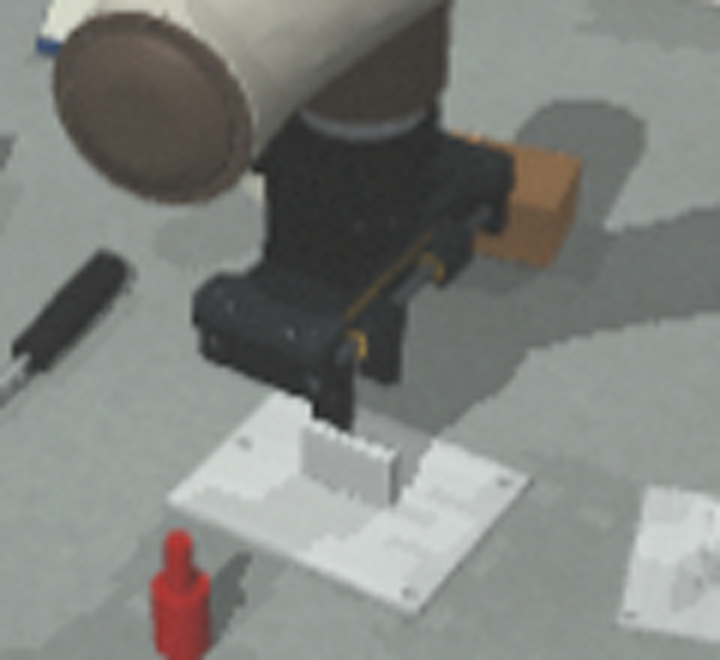

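View pics/top16.png

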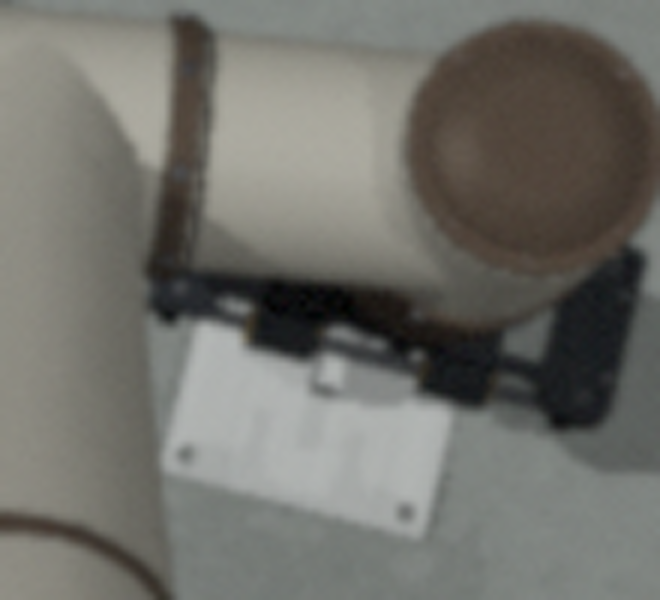

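Request:
carry_out --offset '[[0.5, 0, 0], [0.9, 0, 0], [1.2, 0, 0], [1.2, 0, 0]]' --rotation '[[0, 0, 0], [0, 0, 0], [0, 0, 0], [0, 0, 0]]' --fingers '[0.4, 0.4, 0.4, 0.4]'

```text
time_s: 12.5
tcp_pos: [508.5, -200.6, 5.0]
eef_rot: [-2.087, 0.265, 2.088]
contact_force: [-0.7, 0.4, -0.2]
gripper_width: 0.397
```

```bash
python3 look.py 17 side 300 110 90 80 8 ;python3 plan.py 509.3 -201.2 -6 255.65
```

```text
side [ 509.  -200.8    5.7] [337.4 171.7] crop [303. 498.]
t 12.55 tcp [ 508.971 -200.793    5.679] yawY -104.43 x [ 0. -0. -1.] F [-0.185 -0.047  0.442] w 0.4 j [-0.079  0.457 -0.408  0.    -0.706  1.398]
offset units [ 0.389  0.01  -0.014] rows>= 0.28036293371492954 rot units [-0.016 -0.006 -0.002] 0.011829940420024635
```

View pics/side17.png

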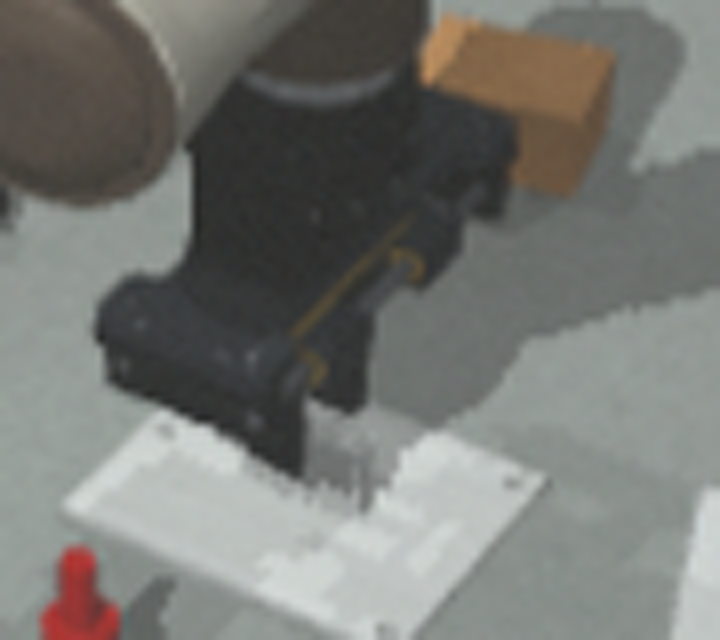

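Request:
carry_out --offset '[[0.2, 0, -0.01], [0.4, 0, -0.01], [0.4, 0, -0.01]]' --rotation '[[0, 0, 0], [0, 0, 0], [0, 0, 0]]' --fingers '[0.4, 0.4, 0.4]'

```text
time_s: 12.8
tcp_pos: [508.4, -200.7, -7.5]
eef_rot: [-2.086, 0.265, 2.088]
contact_force: [0.2, -0.4, 0.1]
gripper_width: 0.4
```

Request:
carry_out --offset '[[0, 0, 0], [0, 0, 0], [0, 0, 0], [0, 0, 0], [0, 0, 0]]' --rotation '[[0, 0, 0], [0, 0, 0], [0, 0, 0], [0, 0, 0], [0, 0, 0]]' --fingers '[0.3, 0.2, 0.1, 0.05, 0.05]' --grip_force 20

```text
time_s: 13.22
tcp_pos: [508.9, -201.1, -6.6]
eef_rot: [-2.088, 0.265, 2.087]
contact_force: [-0.9, -0.1, 0.8]
gripper_width: 0.13
```

Request:
carry_out --offset '[[0, 0, 0], [0, 0, 0], [0, 0, 0]]' --rotation '[[0, 0, 0], [0, 0, 0], [0, 0, 0]]' --fingers '[0.05, 0.05, 0.05]' --grip_force 40

```text
time_s: 13.47
tcp_pos: [508.9, -201.1, -6.6]
eef_rot: [-2.087, 0.265, 2.087]
contact_force: [-0.5, -0.7, 1.5]
gripper_width: 0.136
```

```bash
python3 look.py 18 side 300 110 90 80 8 ;python3 plan.py 509.3 -201.2 -6 255.65
```

```text
side [ 508.9 -201.1   -6.6] [337.3 174.4] crop [303. 519.]
t 13.52 tcp [ 508.891 -201.067   -6.643] yawY -104.45 x [ 0. -0. -1.] F [-0.867 -2.043  1.85 ] w 0.132 j [-0.08   0.476 -0.417  0.    -0.678  1.398]
offset units [-0.021  0.001 -0.014] rows>= 0.018549108075863862 rot units [-0.02  -0.002 -0.002] 0.014172957726246008
```

View pics/side18.png

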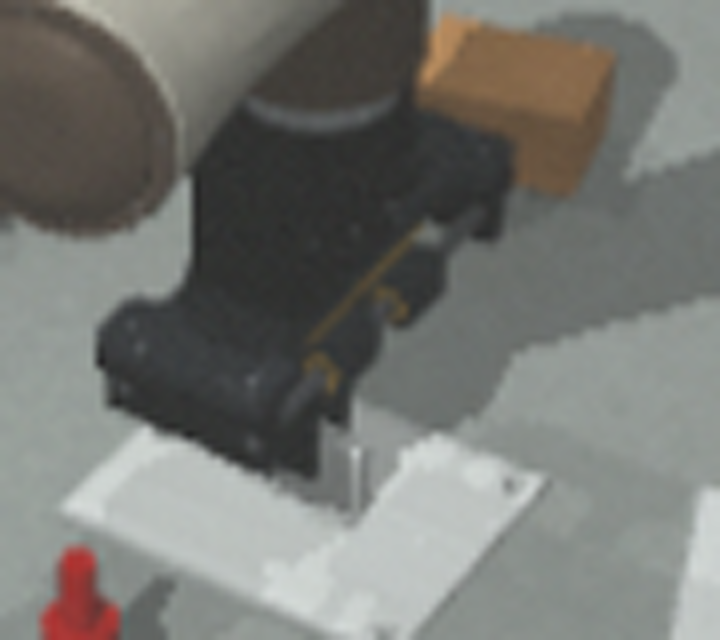

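Request:
carry_out --offset '[[-0.2, 0, 0], [-0.6, 0, 0], [-1.2, 0, 0], [-1.8, 0, 0], [-2.4, 0, 0]]' --rotation '[[0, 0, 0], [0, 0, 0], [0, 0, 0], [0, 0, 0], [0, 0, 0]]' --fingers '[0.05, 0.05, 0.05, 0.05, 0.05]'

```text
time_s: 13.93
tcp_pos: [507.8, -200.3, 65.1]
eef_rot: [-2.084, 0.264, 2.089]
contact_force: [-0.7, -0.7, -4.2]
gripper_width: 0.137
```

Request:
carry_out --offset '[[-0.6, 0, 0], [-1.2, 0, 0], [-1.8, 0, 0], [-2.4, 0, 0], [-2.6, 0, 0]]' --rotation '[[0, 0, 0], [0, 0, 0], [0, 0, 0], [0, 0, 0], [0, 0, 0]]' --fingers '[0.05, 0.05, 0.05, 0.05, 0.05]'

```text
time_s: 14.35
tcp_pos: [509.9, -200.7, 145.4]
eef_rot: [-2.091, 0.264, 2.083]
contact_force: [1.3, 0.1, -4.1]
gripper_width: 0.137
```

```bash
python3 look.py 19 side 280 50 130 115 6 ;python3 plan.py 503.7 281.3 140 275.95
```

```text
side [ 510.  -200.8  145.4] [337.9 137.8] crop [350. 530.]
t 14.4 tcp [ 510.047 -200.767  145.445] yawY -104.44 x [ 0.004 -0.    -1.   ] F [ 0.743 -0.592 -1.856] w 0.135 j [-0.079  0.288 -0.249 -0.    -1.029  1.398]
offset units [  0.176 -15.508   4.213] rows>= 11.56210699068429 rot units [-4.078 -0.05   0.001] 2.8482535787681686
```

View pics/side19.png

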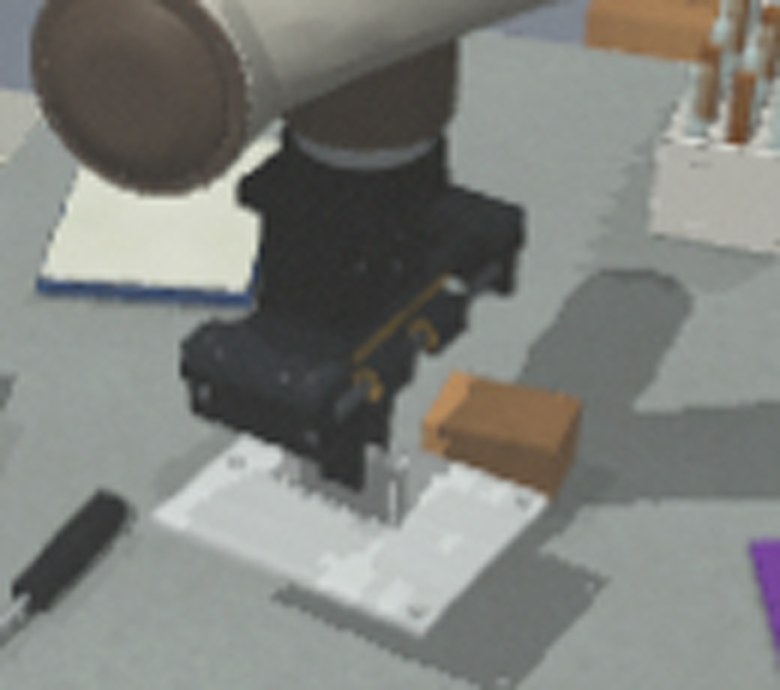

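Request:
carry_out --offset '[[0, -0.7, 0.2], [0, -1.7, 0.46], [0, -2.8, 0.76], [0, -3.9, 1.06], [0, -5.0, 1.36]]' --rotation '[[0, 0, 0], [0, 0, 0], [0, 0, 0], [0, 0, 0], [0, 0, 0]]' --fingers '[0.05, 0.05, 0.05, 0.05, 0.05]'

```text
time_s: 14.82
tcp_pos: [505.2, -44.0, 141.4]
eef_rot: [-2.083, 0.266, 2.09]
contact_force: [0.4, 0.4, -2.9]
gripper_width: 0.135
```

Request:
carry_out --offset '[[0, -1.1, 0.3], [0, -2.2, 0.6], [0, -3.3, 0.9], [0, -4.4, 1.2], [0, -5.5, 1.5]]' --rotation '[[-0.8, 0, 0], [-1.6, 0, 0], [-2.4, 0, 0], [-3.2, 0, 0], [-4.0, 0, 0]]' --fingers '[0.05, 0.05, 0.05, 0.05, 0.05]'

```text
time_s: 15.23
tcp_pos: [502.7, 127.0, 141.5]
eef_rot: [2.166, 0.108, -2.173]
contact_force: [1.3, 1.0, -4.1]
gripper_width: 0.131
```

```bash
python3 plan.py 503.7 281.3 140 275.95
```

```text
t 15.23 tcp [502.73  127.005 141.481] yawY -84.28 x [-0.003 -0.001 -1.   ] F [ 1.294  0.981 -4.051] w 0.131 j [ 0.56   0.247 -0.318 -0.001 -1.009  1.111]
offset units [ 0.046 -5.114 -0.545] rows>= 3.7003641353453114 rot units [-0.045  0.037 -0.004] 0.04086669874529575
```

Request:
carry_out --offset '[[0, -1.0, -0.1], [0, -2.0, -0.2], [0, -3.0, -0.3], [0, -3.9, -0.4], [0, -4.5, -0.5]]' --rotation '[[0, 0, 0], [0, 0, 0], [0, 0, 0], [0, 0, 0], [0, 0, 0]]' --fingers '[0.05, 0.05, 0.05, 0.05, 0.05]'

```text
time_s: 15.65
tcp_pos: [505.1, 263.4, 141.3]
eef_rot: [2.168, 0.106, -2.174]
contact_force: [0.8, 0.0, -2.4]
gripper_width: 0.134
```

Request:
carry_out --offset '[[0, -0.25, 0], [0, -0.25, 0], [0, -0.25, 0], [0, -0.25, 0]]' --rotation '[[0, 0, 0], [0, 0, 0], [0, 0, 0], [0, 0, 0]]' --fingers '[0.05, 0.05, 0.05, 0.05]'

```text
time_s: 15.98
tcp_pos: [505.1, 267.5, 142.7]
eef_rot: [2.17, 0.103, -2.173]
contact_force: [0.4, -0.5, -3.4]
gripper_width: 0.136
```

```bash
python3 look.py 20 side 210 190 130 130 6 top 170 125 110 110 6;python3 plan.py 503.7 281.3 101 275.95
```

```text
side [505.3 267.4 142.9] [276.1 260. ] crop [400. 423.]
top [505.5 267.5 143.1] [225.6 186.4] crop [336. 371.]
t 16.08 tcp [505.469 267.532 143.115] yawY -84.54 x [-0. -0. -1.] F [ 0.464  0.384 -3.129] w 0.133 j [ 0.77   0.332 -0.191 -0.    -1.048  0.896]
offset units [ 1.404 -0.463  0.014] rows>= 1.0634004459610478 rot units [-0.098  0.006 -0.004] 0.06881726893561052
```

View pics/side20.png

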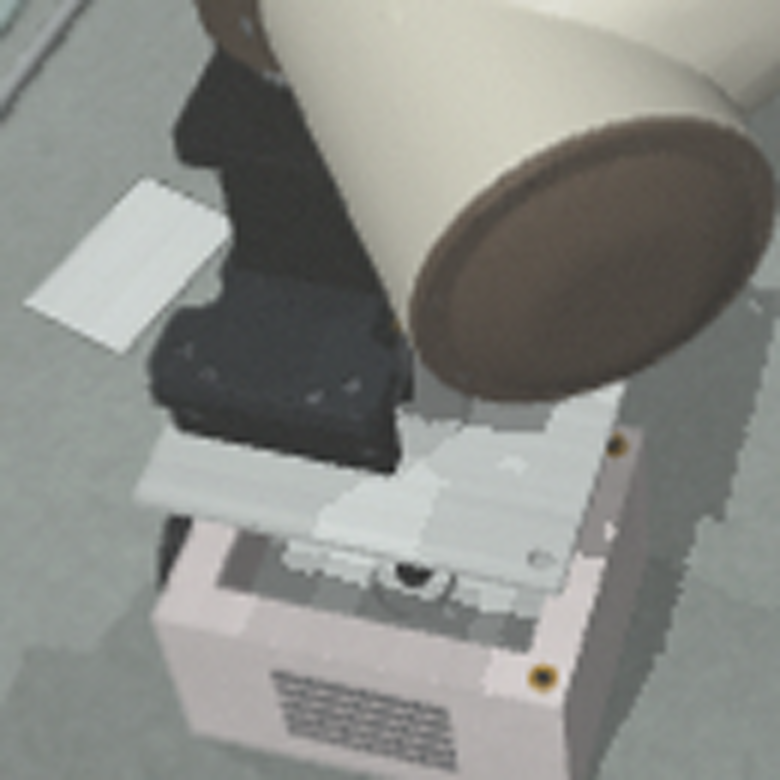

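View pics/top20.png

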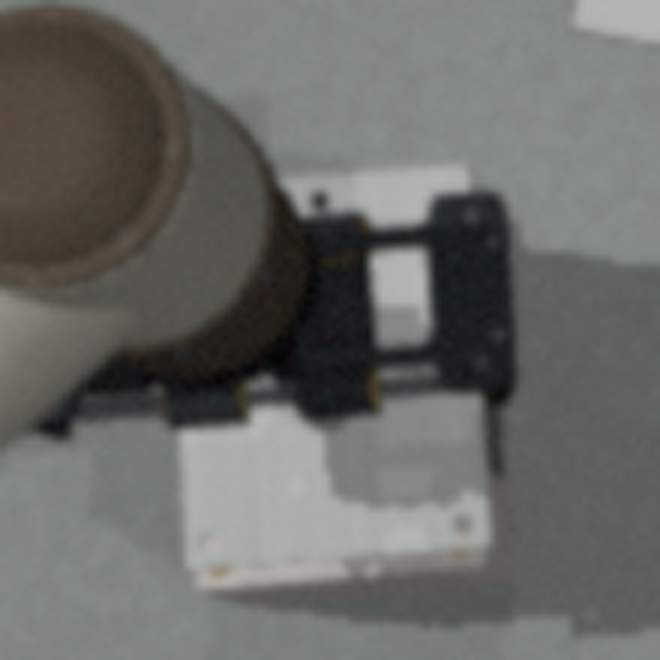

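Request:
carry_out --offset '[[0, -0.3, 0.01], [0.4, -0.46, 0.01], [0.8, -0.46, 0.01], [1.0, -0.46, 0.01], [1.0, -0.46, 0.01]]' --rotation '[[-0.1, 0, 0], [-0.1, 0, 0], [-0.1, 0, 0], [-0.1, 0, 0], [-0.1, 0, 0]]' --fingers '[0.05, 0.05, 0.05, 0.05, 0.05]'

```text
time_s: 16.5
tcp_pos: [502.9, 281.8, 111.6]
eef_rot: [2.163, 0.112, -2.17]
contact_force: [-0.2, -0.9, -3.5]
gripper_width: 0.133
```

Request:
carry_out --offset '[[0, 0, 0], [0, 0, 0], [0, 0, 0]]' --rotation '[[0, 0, 0], [0, 0, 0], [0, 0, 0]]' --fingers '[0.05, 0.05, 0.05]'

```text
time_s: 16.75
tcp_pos: [504.5, 282.9, 114.0]
eef_rot: [2.169, 0.115, -2.166]
contact_force: [1.1, -0.3, -3.4]
gripper_width: 0.134
```

```bash
python3 look.py 21 side 215 235 120 90 6 top 185 140 90 90 7;python3 plan.py 503.7 281.3 101 275.95
```

```text
side [504.4 282.8 114. ] [275.  272.7] crop [363. 229.]
top [504.3 282.8 113.8] [222.  188.6] crop [262. 344.]
t 16.85 tcp [504.272 282.798 113.849] yawY -83.96 x [ 0.001  0.001 -1.   ] F [ 0.311  0.486 -2.339] w 0.132 j [ 0.791  0.368 -0.216  0.    -0.985  0.885]
offset units [0.428 0.048 0.025] rows>= 0.3105170701639846 rot units [ 0.018 -0.012  0.009] 0.016639303367336048
```

View pics/side21.png

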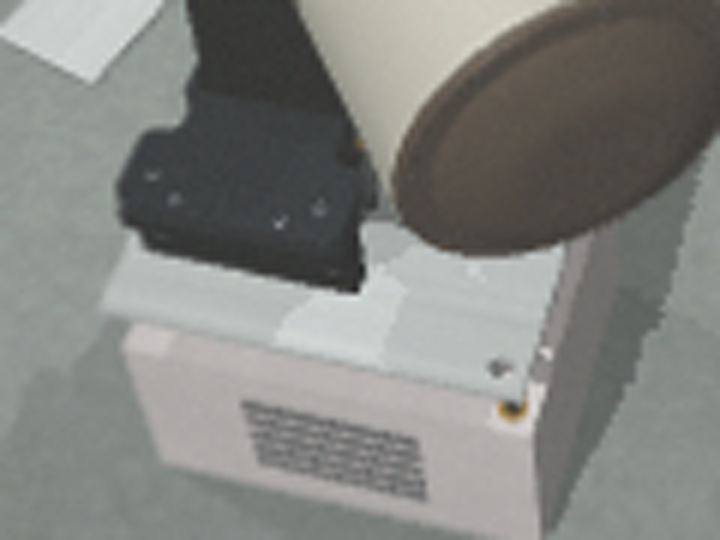

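View pics/top21.png

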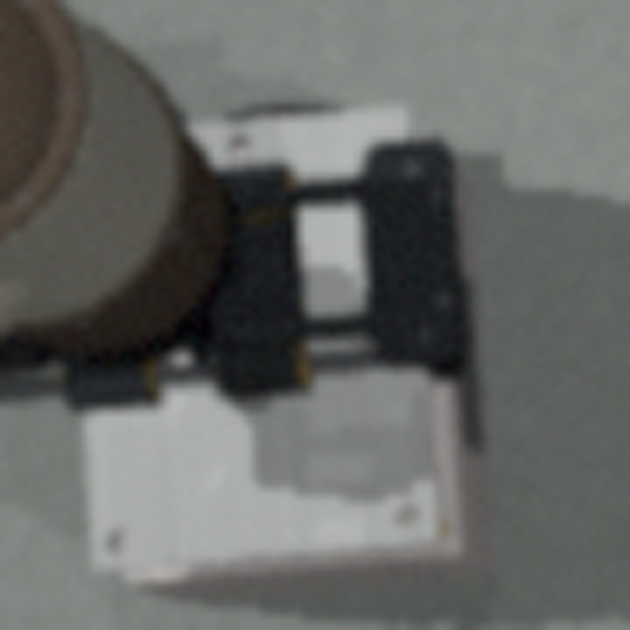

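```bash
cat > holes.py <<'E'
from meas import *
import sys
np.set_printoptions(precision=2,suppress=True)
def ref(G,u,r=2):
    u0,v0=map(int,np.round(u)); bg=np.median(G[v0-3:v0+4,u0-3:u0+4]); return wc(G,*u,r,bg)
def cover(pk,raw,z):
    t=pickle.load(open(pk,"rb")); g=cv2.cvtColor(t["pixels"],cv2.COLOR_RGB2GRAY)
    r=[ref(g,u) for u in raw]
    for nm,U in(("raw",raw),("ref",r)):
        P=np.array([onz(t,u,z)[:2] for u in U]); f=fit(M,P); print(nm,np.array(U).ravel(),"centre",f[0],"yaw deg",np.degrees(f[1]).round(2),"res",f[2].ravel())
E
python3 - <<'E'
from holes import *
c=lambda a,b,x,y,f:(x+(a+.5)/f-.5,y+(b+.5)/f-.5)
raw=[c(238,143,185,140,7),c(115,541,185,140,7),c(405,513,185,140,7)]
for z in(120,125,130): print(z);cover("top21.pkl",raw,z)
s=pickle.load(open("side21.pkl","rb"))
u=c(499,367,215,235,6)
for z in(120,125,130):print("side hole1",onz(s,u,z))
print("housing threads",M@np.array([[np.cos(.1024),np.sin(.1024)],[-np.sin(.1024),np.cos(.1024)]])+[503.57,280.88])
E
```

```text
120
raw [218.57 160.   201.   216.86 242.43 212.86] centre [506.48 286.24] yaw deg 5.97 res [ 1.17 -0.22 -1.08  0.41 -0.09 -0.18]
ref [218.69 159.68 200.91 216.86 242.72 213.03] centre [506.62 285.93] yaw deg 5.86 res [ 1.86 -0.04 -1.31  0.8  -0.54 -0.76]
125
raw [218.57 160.   201.   216.86 242.43 212.86] centre [505.77 285.11] yaw deg 5.97 res [ 0.78 -0.26 -0.86  0.21  0.08  0.05]
ref [218.69 159.68 200.91 216.86 242.72 213.03] centre [505.92 284.81] yaw deg 5.86 res [ 1.47 -0.07 -1.1   0.6  -0.37 -0.53]
130
raw [218.57 160.   201.   216.86 242.43 212.86] centre [505.07 283.98] yaw deg 5.97 res [ 0.4  -0.3  -0.65  0.02  0.25  0.28]
ref [218.69 159.68 200.91 216.86 242.72 213.03] centre [505.21 283.68] yaw deg 5.86 res [ 1.08 -0.11 -0.88  0.41 -0.2  -0.29]
side hole1 [431.83 323.13 120.  ]
side hole1 [430.52 325.64 125.  ]
side hole1 [429.2  328.15 130.  ]
housing threads [[573.2  288.04]
 [428.62 325.45]
 [439.25 222.  ]]
```

```bash
python3 - <<'E'
from holes import *
c=lambda a,b,x,y,f:(x+(a+.5)/f-.5,y+(b+.5)/f-.5)
s=pickle.load(open("side21.pkl","rb"));t=pickle.load(open("top21.pkl","rb"))
print("h1",tri(t,c(115,541,185,140,7),s,c(499,367,215,235,6)))
print("corner",tri(t,c(92,572,185,140,7),s,c(521,400,215,235,6)))
crop(s,290,285,30,25,24,"pics/z1.png");crop(t,195,200,60,28,12,"pics/z2.png")
E
```

```text
h1 (array([429.24, 328.32, 130.31]), np.float64(0.240160183655432))
corner (array([417.98, 336.59, 127.81]), np.float64(0.7332377526122912))
```

View pics/z1.png

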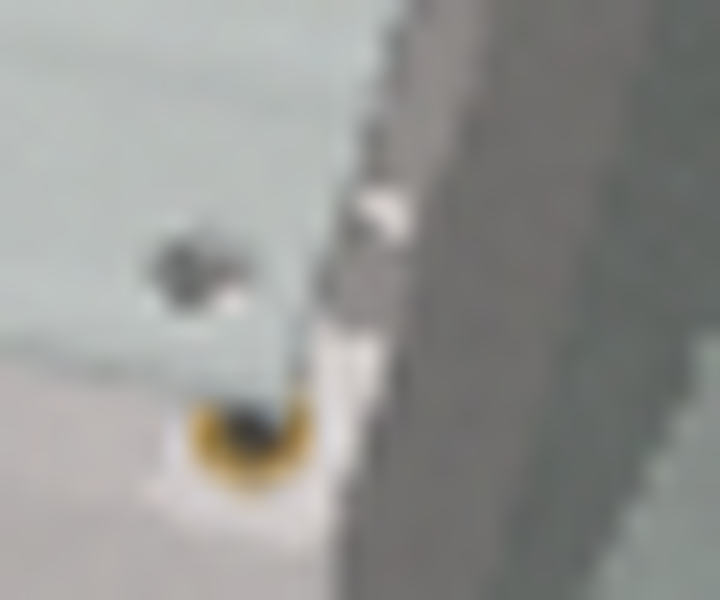

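View pics/z2.png

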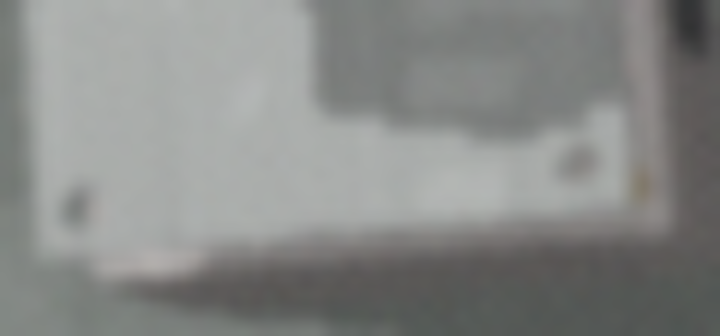

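```bash
python3 - <<'E'
from holes import *
c=lambda a,b,x,y,f:(x+(a+.5)/f-.5,y+(b+.5)/f-.5)
t=pickle.load(open("top21.pkl","rb"))
C=np.array([[80,62],[80,-62],[-80,-62],[-80,62.]])
H=np.array([onz(t,c(a,b,190,145,6),92)[:2] for a,b in[(57,105),(348,82),(368,443),(78,468)]]);print("H",fit(C,H))
P=np.array([onz(t,c(a,b,185,140,7),125.5)[:2] for a,b in[(407,105),(437,547),(92,572)]]);print("P",fit(C[1:],P))
crop(t,185,140,90,50,8,"pics/z3.png")
E
```

```text
H (array([503.93, 279.48]), np.float64(0.09900765152278293), array([[-0.44,  1.46],
       [-0.39, -1.61],
       [ 0.67, -0.24],
       [ 0.16,  0.4 ]]))
P (array([504.15, 284.13]), np.float64(0.10312795984176779), array([[ 1.09,  0.37],
       [-1.44, -0.1 ],
       [ 0.35, -0.26]]))
```

View pics/z3.png

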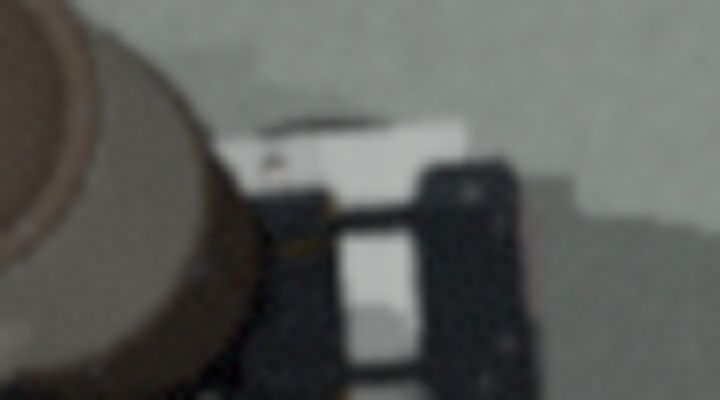

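Request:
carry_out --offset '[[0, 0.05, 0.03], [0.1, 0.1, 0.05], [0.2, 0.1, 0.05], [0.3, 0.1, 0.05], [0.4, 0.1, 0.05]]' --rotation '[[0, 0, 0], [0, 0, 0], [0, 0, 0], [0, 0, 0], [0, 0, 0]]' --fingers '[0.05, 0.05, 0.05, 0.05, 0.05]'

```text
time_s: 17.27
tcp_pos: [502.6, 279.3, 100.7]
eef_rot: [2.167, 0.114, -2.167]
contact_force: [1.0, -0.0, -3.8]
gripper_width: 0.133
```

Request:
carry_out --offset '[[0, 0, 0], [0, 0, 0], [0, 0, 0], [0, 0, 0]]' --rotation '[[0, 0, 0], [0, 0, 0], [0, 0, 0], [0, 0, 0]]' --fingers '[0.05, 0.05, 0.05, 0.05]'

```text
time_s: 17.6
tcp_pos: [502.9, 279.6, 101.3]
eef_rot: [2.168, 0.115, -2.167]
contact_force: [-0.4, 0.4, -3.2]
gripper_width: 0.128
```

```bash
python3 look.py 22 side 230 255 90 65 8 top 190 145 75 80 8;python3 plan.py 503.7 281.3 101 275.95
```

```text
side [502.9 279.6 101.3] [276.7 274.8] crop [378. 162.]
top [502.8 279.5 101.3] [224.3 190. ] crop [278. 364.]
t 17.7 tcp [502.838 279.533 101.297] yawY -83.95 x [ 0.  0. -1.] F [ 0.572 -0.645 -3.115] w 0.133 j [ 0.789  0.377 -0.238  0.    -0.955  0.887]
offset units [ 0.01  -0.056 -0.035] rows>= 0.047696298219193994 rot units [ 0.02  -0.003  0.002] 0.013903286723131632
```

View pics/side22.png

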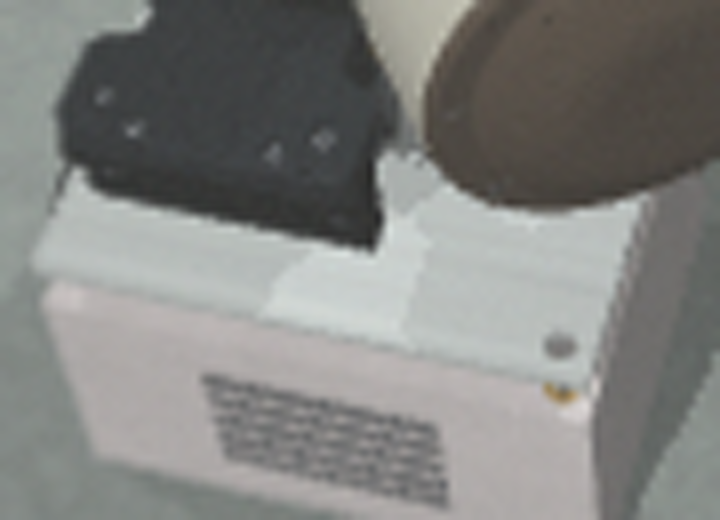

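View pics/top22.png

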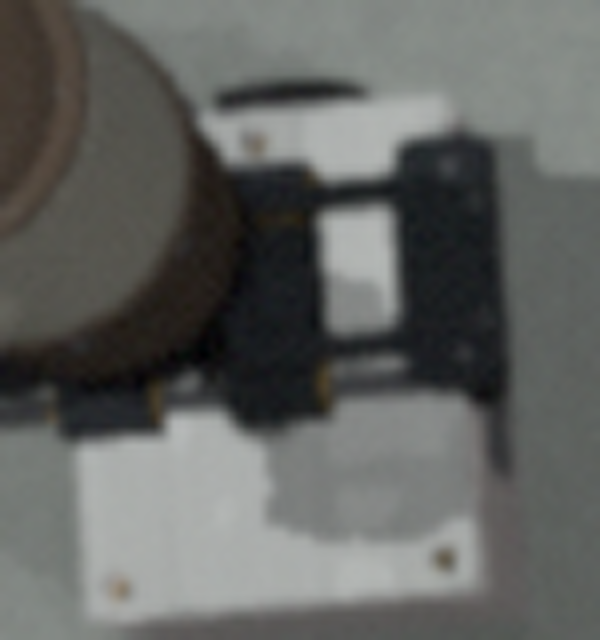

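```bash
cat > chk.py <<'E'
from holes import *
c=lambda a,b,x,y,f:(x+(a+.5)/f-.5,y+(b+.5)/f-.5)
def chk(pk,raw,off,f,z):
    t=pickle.load(open(pk,"rb")); im=t["pixels"].astype(float); R=[]
    for a,b in raw:
        u=c(a,b,*off,f); u0,v0=map(int,np.round(u)); W=im[v0-5:v0+6,u0-5:u0+6]
        bg=np.median(W.reshape(-1,3),0); D=np.abs(im-bg).sum(2)
        R.append(wc(D,*u,3,0,1,45))
    th=.1024;Rm=np.array([[np.cos(th),-np.sin(th)],[np.sin(th),np.cos(th)]]);T=M@Rm.T+[503.57,280.88]
    E=[proj(t,(p[0],p[1],z)) for p in T]
    print("raw",[np.array(c(a,b,*off,f)).round(2) for a,b in raw],"wc",R);print("expected px",E)
    for U in([c(a,b,*off,f) for a,b in raw],R):
        P=np.array([onz(t,u,z)[:2] for u in U]);F=fit(M,P);print("centre",F[0],"yaw",np.degrees(F[1]).round(2),"diff to threads",(P-T).ravel(),"res",F[2].ravel())
E
python3 - <<'E'
from chk import *
chk("top22.pkl",[(254,142),(118,588),(444,558)],(190,145),8,112.9)
t=pickle.load(open("top22.pkl","rb"))
for i,(u,v) in enumerate([(221,162),(204,218),(245,214)]): crop(t,u-8,v-8,17,17,20,f"pics/q{i}.png")
ims=[cv2.imread(f"pics/q{i}.png") for i in range(3)];
s=pickle.load(open("side22.pkl","rb"));crop(s,291,289,17,17,20,"pics/q3.png");ims.append(cv2.imread("pics/q3.png"))
cv2.imwrite("pics/q22.png",cv2.resize(np.vstack([np.hstack(ims[:2]),np.hstack(ims[2:])]),(600,600)))
E
```

```text
raw [array([221.31, 162.31]), array([204.31, 218.06]), array([245.06, 214.31])] wc [array([221.15, 161.38]), array([204.79, 218.25]), array([245.13, 214.16])]
expected px [array([221.17, 162.18]), array([203.91, 217.86]), array([244.87, 214.34])]
centre [503.31 280.33] yaw 6.08 diff to threads [-0.34 -0.39 -0.5  -1.04  0.08 -0.5 ] res [-0.05 -0.1  -0.07 -0.2   0.12  0.3 ]
centre [504.08 280.2 ] yaw 6.51 diff to threads [ 2.08  0.13 -0.95 -2.27  0.47 -0.66] res [ 1.66  0.03 -0.97 -0.75 -0.7   0.73]
```

View pics/q22.png

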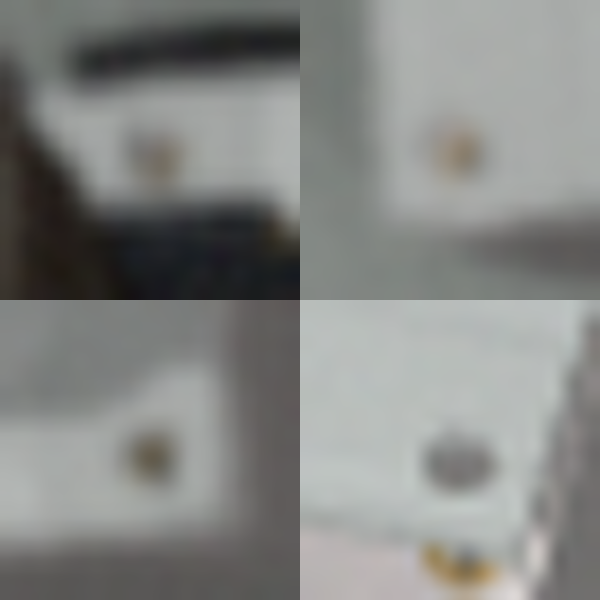

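```bash
python3 - <<'E'
from chk import *
s=pickle.load(open("side22.pkl","rb"));t=pickle.load(open("top22.pkl","rb"))
th=.1040;Rm=np.array([[np.cos(th),-np.sin(th)],[np.sin(th),np.cos(th)]]);
T=(M@Rm.T+[503.5,278.38])
for z in(111,112.9,115):
  print(z,"side expected",proj(s,(*T[1],z)),"xy diff at z",onz(s,(299.57,297.68),z)[:2]-T[1])
print("tri h1",tri(t,(204.05,217.9),s,(299.57,297.68)), "vs thread1 tri 427.73 324.52 95.36")
E
```

```text
111 side expected [299.46 298.17] xy diff at z [ 0.22 -1.18]
112.9 side expected [299.42 297.74] xy diff at z [-0.26 -0.23]
115 side expected [299.37 297.25] xy diff at z [-0.8   0.81]
tri h1 (array([427.83, 324.2 , 116.01]), np.float64(0.8105490758522679)) vs thread1 tri 427.73 324.52 95.36
```

Request:
carry_out --offset '[[0, -0.01, -0.01], [0, -0.01, -0.01], [0, -0.01, -0.01], [0, -0.01, -0.01], [0, -0.01, -0.01]]' --rotation '[[0, 0, 0], [0, 0, 0], [0, 0, 0], [0, 0, 0], [0, 0, 0]]' --fingers '[0.05, 0.05, 0.05, 0.05, 0.05]'

```text
time_s: 18.12
tcp_pos: [503.0, 279.8, 101.2]
eef_rot: [2.167, 0.114, -2.167]
contact_force: [-0.4, 0.1, -4.0]
gripper_width: 0.131
```

```bash
python3 look.py 23 side 230 255 90 65 8 top 190 145 75 80 8;python3 plan.py; python3 - <<'E'
from chk import *
t=pickle.load(open("top23.pkl","rb"));s=pickle.load(open("side23.pkl","rb"))
ims=[]
for i,(u,v) in enumerate([(221,162),(204,218),(245,214)]): crop(t,u-8,v-8,17,17,20,f"pics/q{i}.png");ims.append(cv2.imread(f"pics/q{i}.png"))
crop(s,291,289,17,17,20,"pics/q3.png");ims.append(cv2.imread("pics/q3.png"))
cv2.imwrite("pics/q23.png",np.vstack([np.hstack(ims[:2]),np.hstack(ims[2:])])[:, :][:680,:680][40:640,40:640] if 0 else cv2.resize(np.vstack([np.hstack(ims[:2]),np.hstack(ims[2:])]),(600,600)))
E
```

```text
side [503.  279.7 101.2] [276.6 274.8] crop [377. 163.]
top [503.  279.8 101.2] [224.2 189.9] crop [278. 363.]
t 18.22 tcp [503.024 279.75  101.171] yawY -83.96 x [ 0.  0. -1.] F [ 0.235  0.003 -3.795] w 0.135 j [ 0.789  0.378 -0.237  0.    -0.955  0.887]
```

View pics/q23.png

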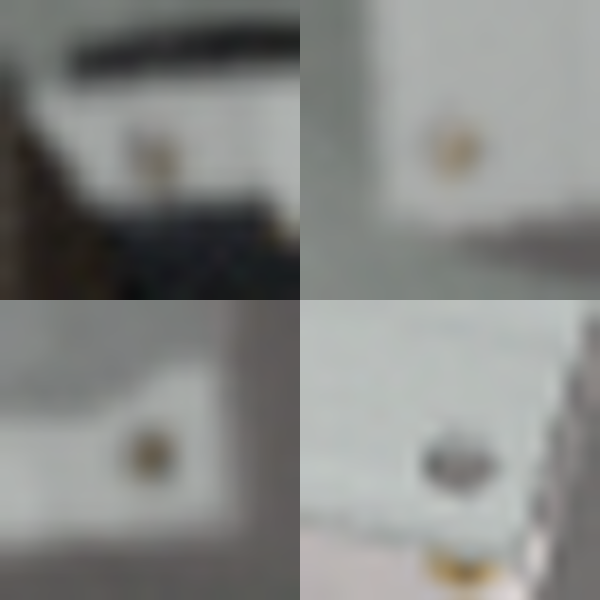

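View pics/side23.png

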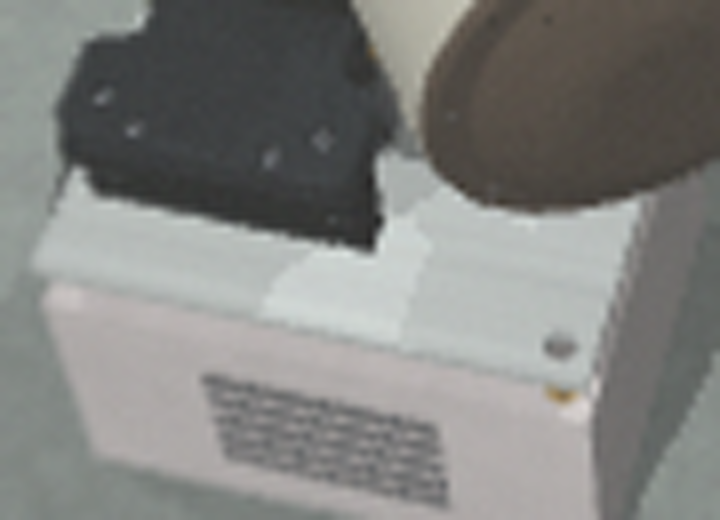

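Request:
carry_out --offset '[[0, -0.01, -0.01], [0, -0.01, -0.01], [0, -0.01, -0.01], [0, -0.01, -0.01], [0, -0.01, -0.01]]' --rotation '[[0, 0, 0], [0, 0, 0], [0, 0, 0], [0, 0, 0], [0, 0, 0]]' --fingers '[0.05, 0.05, 0.05, 0.05, 0.05]'

```text
time_s: 18.63
tcp_pos: [503.3, 280.1, 101.2]
eef_rot: [2.167, 0.114, -2.167]
contact_force: [-0.5, 0.4, -3.4]
gripper_width: 0.132
```

Request:
carry_out --offset '[[0, 0, 0], [0, 0, 0], [0, 0, 0], [0, 0, 0], [0, 0, 0]]' --rotation '[[0, 0, 0], [0, 0, 0], [0, 0, 0], [0, 0, 0], [0, 0, 0]]' --fingers '[0.05, 0.05, 0.05, 0.05, 0.05]'

```text
time_s: 19.05
tcp_pos: [503.3, 280.1, 101.2]
eef_rot: [2.167, 0.114, -2.167]
contact_force: [-0.2, 0.4, -3.6]
gripper_width: 0.134
```

```bash
python3 look.py 24 top 190 145 75 80 8 side 0 0 640 400 1;python3 plan.py; python3 - <<'E'
from chk import *
chk("top24.pkl",[(253,141),(117,587),(443,557)],(190,145),8,112.9)
E
```

```text
top [503.3 280.1 101.2] [224.1 189.8] crop [276. 362.]
side [503.3 280.1 101.2] [276.5 274.9] crop [277. 275.]
t 19.15 tcp [503.282 280.09  101.175] yawY -83.96 x [ 0.  0. -1.] F [-0.172 -0.309 -3.54 ] w 0.132 j [ 0.789  0.379 -0.236 -0.    -0.956  0.887]
raw [array([221.19, 162.19]), array([204.19, 217.94]), array([244.94, 214.19])] wc [array([221.13, 161.66]), array([204.39, 218.14]), array([245.13, 214.1 ])]
expected px [array([221.17, 162.18]), array([203.91, 217.86]), array([244.87, 214.34])]
centre [503.62 280.66] yaw 6.08 diff to threads [-0.02 -0.05 -0.18 -0.71  0.4  -0.17] res [-0.05 -0.1  -0.07 -0.2   0.12  0.3 ]
centre [503.97 280.5 ] yaw 6.36 diff to threads [ 1.36  0.15 -0.7  -1.24  0.62 -0.64] res [ 1.02 -0.07 -0.73 -0.22 -0.29  0.29]
```

View pics/top24.png

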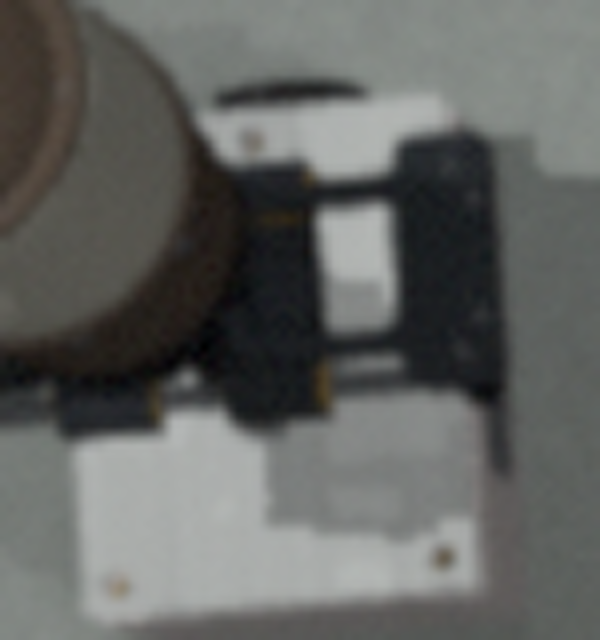

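View pics/side24.png

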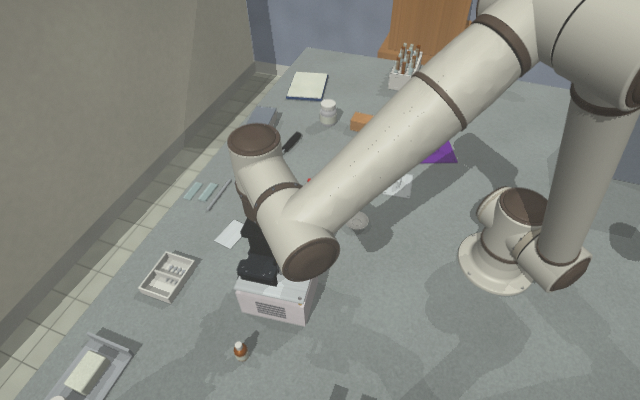

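The top view shows brass inside all three cover holes, at (221,162), (204,218) and (245,214), within about 0.3 px of where they should be. The gap is about 15.5 mm and the arm is still, so I hand in.

```bash
python3 -c "
from cell import bot
print(bot.job_done())"
```

```text
the job is handed in; nothing more can be done
None
```

The lamp cartridge is fully home in the socket and released. The arm is holding the cover still by its fin above the lamp house, and I handed the job in at about 19 s. No verdict was reported.

**Cartridge:** it touched the socket bottom at exactly the expected height, with about 8.5 N of push. The picture after release shows its shoulder level with the deck.

**Cover:**

| Check | Reading |
|---|---|
| Underside above the rim | about 15.5–16 mm |
| Tool pointing straight down | yes |
| Hole centres against the threads, top camera, hand-picked | within about 0.7 mm |
| Heading, cover against housing | 6.1° against 5.9–6.0° |
| Side-camera cross-check (one hole, before the last two sub-millimetre nudges) | within about 0.3 mm |

**Disagreements:**
- **Fingertip height:** the fingertips were really about 23 mm higher than the reported TCP. My first close on the stem missed because of this, and I allowed for it from then on.
- **Cover against socket position:** the reported TCP when the cartridge was seated put the housing about 1.7 mm further in y than the cameras did. I went with the cameras. About 1.25 mm of that could be play in the socket bore.
- **Automatic hole centres:** the automatic (blob-centroid) hole finding was noisier than the hand-picked centres, differing by up to about 1.4 mm per hole.

Nothing else on the bench was touched, as far as the pictures show.

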